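# Pack the site kit into the sloping crate

## Robot

A 6-joint arm with a two-finger parallel gripper is mounted at the origin on a cart in front of the work surface, level with it; the furniture and walls round the work are solid. World frame = base frame: x ahead of the robot, y to its left, z up, the work surface at z = 0. Lengths are in m, angles in rad, forces in N, time in s.
With the tool pointing down it reaches from about 0.375 to 0.9 m from the base axis. Payload 3.1 kg.
Tool frame: the origin (TCP) lies midway between the tips of the shut fingers; the grasp point (between the pads) lies 19 mm behind it (grip_depth is the distance from the TCP to the grasp point, in m); y points along the fingers, z is the direction in which the jaws open and shut, and the axes are right-handed (so a half turn about y gives the same grasp; the last joint's range is limited). The gripper opens to 85 mm and grips with 20 to 120 N. Pads are 22 mm wide; open, the fingers measure 114 mm over their backs; the gripper's body (76 mm by 85 mm) begins 54 mm behind the grasp point. The pads swing forward as they close: fully open they stand 13 mm farther back than shut.
Start: joints at [1.063, 0.527, 1.433, -0, 1.181, -0.178], TCP at [0.202, 0.592, 0.231] pointing down, gripper open.
Joint ranges: [-3.08, 3.08], [-0.75, 2.2], [0.22, 2.44], [-1.43, 4.57], [0, 2.65], [-2.85, 2.85]. Speed limits (rad/s): [2.79, 2.79, 3.14, 3.14, 3.14, 3.14].

## Interface

Orientations are given as a unit quaternion [x, y, z, w].
In Python, from station import sense, snapshot, camera_model, sign_off, grip_depth gives the robot as it stands.
- The arm moves only by the tool play_rows, never from a script. Its argument "deltas" is a list of rows, each a list of 6 numbers: the shift along the tool's x, y, z in m, then the turn, a rotation vector about the tool's x, y, z in rad. A call has 1 to 12 rows; each row is the pose to reach, as a shift and turn from the pose commanded when the call began, along the tool's axes at that moment; what a row does not reach only later rows make up. A row lasts 1/10 s, in which the tool goes at most 50 mm and 8.59 degrees, less where a joint would pass 70% of its speed; a pose out of reach is approached as far as the arm can. A call with a gripper value outside its range is refused whole. "gripper" is the finger opening in m, from 0 to 0.0854, set as the call begins (left out, the last holds). The fingers move at their own pace and stop on an object; "force" is the grip in N (left out, the last holds). Time passes only in rows, so rows that repeat a pose let the fingers close. It gives the time, the measured TCP pose, the force and the opening at its end, in the units of the state.
- sense(): the state, without advancing time (a new reading comes with each control period).
- snapshot(name): name is "scene" or "top" or "wrist"; returns the picture (384x512x3 uint8, red, green, blue); there is no depth.
- camera_model(name): a dict with "fx", "fy", "cx", "cy" (pixels), "distortion" ([k1, k2, p1, p2, k3] as OpenCV has them; the pictures are not rectified), "camera_from_world" (4x4, takes a point from world to camera coordinates). Camera axes: x right, y up, looking along -z (the intrinsics and any distortion apply to the point x, -y, -z); pixel columns grow to the right and rows downward; lengths in m; the calibration is good to about 2 mm. A picture is of the moment at which its call begins: read the wrist's pose just before it. camera_model takes no time and is no camera call; for the wrist camera it gives the pose at the moment of the call.
- sign_off(): hands the job in, once; it reports no verdict.
The state is a dict: "t": time; "q": joint angles; "qd": joint speeds; "tau": joint torques, N m; "tcp_pos": TCP position; "tool_rot": TCP orientation; "force": force on the tool from outside, world axes, zero at the start; "ft_torque": the same for the moment, N m; "finger_gap": opening from 0.0 (shut) to 1.0 (fully open).
Only numpy, scipy, OpenCV 4.12 (cv2) and the standard library are available. Lean on these libraries where they do the work, as an engineer would, in place of code of your own. Each camera call takes 0.05 s, during which the arm holds its last target.

## Task

Pack the site kit: put the large card box, the jar and the low round tin into the grey crate on the sloping stand, beside the small card box that is already in it but not tight to the end. It is a close fit, so shove the things together until all four stand right way up and flat on the crate's floor; let nothing drop, and leave the scale bar, the ball bar and the block of putty where they are.

Things in the scene. Friction and masses are not known exactly. Their poses are not given: they have to be found in the camera images.
- crate: open grey plastic crate, fixed on a rod stand that tips it 25 degrees to the robot. Origin: centre of its inner floor; x up the slope (away from the robot), y left along its length, z square to the floor out of the top. Inside 110 (x) by 193 (y) by 46 mm deep; walls 3.5 mm with a 6 mm rim outside. Nothing stands over it.
- small_box: small lidded card box, 64 mm (its x) by 89 mm (its y) by 40 mm high, 0.07 kg; origin at the centre of its underside, z out of its lid. It lies flat in the crate at the start, its y along the crate's x and resting on the lower long wall, 2 to 17 mm short of the crate's left end (+y).
- large_box: large lidded card box, 68 mm (its x) by 104 mm (its y) by 45 mm high, about 0.09 kg (varies); origin at the centre of its underside, z out of its lid. Stands on the desk. Can be gripped across its 68 mm. It fits the crate only with its y along the crate's x (either way round), with 6 mm to spare.
- jar: white round jar with a red lid, 57 mm across, lid 54 mm across from 54 to 68 mm height, 68 mm high, about 0.13 kg (varies), lid fixed; origin at the centre of its underside, z up. Stands on the desk. With both boxes shoved to one end the free strip in the crate is 61 mm wide.
- tin: low round aluminium screw-top tin, 42 mm across and 35 mm high, closed, 0.06 kg; origin at the centre of its underside, z up. Stands on the desk. Jar and tin fit in the one 61 mm strip, one behind the other along the crate's x (99 of 110 mm).
- scale_bar: flat black-and-white photo scale bar lying on the desk on the robot's side of the crate, 22 x 200 x 8 mm, bystander; origin at the centre of its underside
- ball_bar: calibration bar with a white ball at each end, 32 x 202 x 48 mm, bystander; origin at the centre of its underside
- putty: rounded green block of modelling putty, 36 x 59 x 23 mm, bystander; origin at the centre of its underside
Not all that is in view belongs to the job. What is shaped like the tin but blue or purple is not meant.

How it is judged:
At the end, for the whole second after the job is handed in: Small box, large box, jar and tin are all in the crate, each with its underside within 5 mm of the crate's floor and its upright axis within 0.08 rad of the crate's, its centre within 50 mm (up and down the slope) and 90 mm (along the length) of the crate's middle, and at rest (under 0.02 m/s) (z of small_box in the frame of crate between -0.005 and 0.005 m and x of small_box in the frame of crate between -0.05 and 0.05 m and y of small_box in the frame of crate between -0.09 and 0.09 m and angle between the z axis of each of small_box, large_box, jar, tin and the z axis of crate, either way round below 0.08 rad and linear speed of each of small_box, large_box, jar, tin below 0.02 m/s and z of large_box in the frame of crate between -0.005 and 0.005 m and x of large_box in the frame of crate between -0.05 and 0.05 m and y of large_box in the frame of crate between -0.09 and 0.09 m and z of jar in the frame of crate between -0.005 and 0.005 m and x of jar in the frame of crate between -0.05 and 0.05 m and y of jar in the frame of crate between -0.09 and 0.09 m and z of tin in the frame of crate between -0.005 and 0.005 m and x of tin in the frame of crate between -0.05 and 0.05 m and y of tin in the frame of crate between -0.09 and 0.09 m); the robot touches nothing.
It fails at once if a thing of the kit is let fall: it moves faster than 0.4 m/s while the fingers are not touching it ((linear speed of small_box above 0.4 m/s and contact force between the fingers and small_box below 0.05 N) or (linear speed of large_box above 0.4 m/s and contact force between the fingers and large_box below 0.05 N) or (linear speed of jar above 0.4 m/s and contact force between the fingers and jar below 0.05 N) or (linear speed of tin above 0.4 m/s and contact force between the fingers and tin below 0.05 N)).
It fails at once if the scale bar is disturbed (moved more than 20 mm) (distance of scale_bar from where it was at the start of the episode above 0.02 m).
It fails at once if the ball bar is disturbed (moved more than 20 mm) (distance of ball_bar from where it was at the start of the episode above 0.02 m).
It fails at once if the block of putty is disturbed (moved more than 20 mm) (distance of putty from where it was at the start of the episode above 0.02 m).
It also fails if it takes over 72 s, if anything falls off the work surface, if the arm or the gripper's body presses on something with over 40 N, if the wrist force passes 120 N, or if a joint passes its speed limit or range.

## Working session

There is one attempt and no reset: what is moved stays moved. The work goes in short steps, Python scripts to look and compute and a tool call to move; the robot and the scene stay as the last step left them, time stands still between calls to the robot, and variables do not carry over. Pictures are saved under pics/ and viewed, and the job is handed in when it is done.

Besides the shell and the picture viewer there is one more tool, called after "Call:" as a command line: name --pt "numbers of a row" for each row, then --argument value for the rest. play_rows: Moves the arm, as the interface text tells. Its arguments: {"type":"object","properties":{"deltas":{"type":"array"},"gripper":{"type":"number"},"force":{"type":"number"}},"required":["deltas"]}

```bash
mkdir -p pics; ls; cat > h.py <<'E'
import numpy as np,cv2
from station import sense,snapshot,camera_model,grip_depth
def save(n,f,im=None):
    im=snapshot(n) if im is None else im
    cv2.imwrite('pics/'+f,cv2.cvtColor(im,cv2.COLOR_RGB2BGR)); return im
E
python3 - <<'E'
from h import *
print(sense(),grip_depth)
for n in ('scene','top','wrist'):
    m=camera_model(n);save(n,n+'0.png');print(n,m)
E
```

```text
pics
{'t': 0.0, 'q': array([ 1.06350653e+00,  5.28463431e-01,  1.43393100e+00,  8.52257824e-06,
        1.18141295e+00, -1.78496891e-01]), 'qd': array([-0.00128438, -0.00039747,  0.00069312, -0.00177194,  0.00247598,
        0.00102903]), 'tau': array([-1.79057056e-04, -4.42359102e+01, -1.78022200e+01, -1.88273561e-04,
        8.38816253e-03,  4.96126191e-06]), 'tcp_pos': array([0.20141821, 0.5908786 , 0.23032619]), 'tool_rot': array([ 0.69830897, -0.11598989,  0.11545812, -0.69683596]), 'force': array([-0.65533267, -1.34267057,  0.68708319]), 'ft_torque': array([-0.01400326, -0.00283798,  0.01741598]), 'finger_gap': 0.993417741797443} 0.0187
scene {'fx': 378.7757738319507, 'fy': 378.7757738319507, 'cx': 253.85481171128396, 'cy': 192.72017858296314, 'distortion': array([-0.01984004,  0.        ,  0.        ,  0.        ,  0.        ]), 'camera_from_world': array([[ 0.51072506, -0.85952294, -0.01949927, -0.194681  ],
       [ 0.54475389,  0.30597761,  0.78078224, -0.35558254],
       [-0.6651339 , -0.40938736,  0.6244989 , -0.59441283],
       [ 0.        ,  0.        ,  0.        ,  
[... 237 characters left out ...]
([[-0.02734915, -0.99957658,  0.00993403,  0.08836057],
       [ 0.98120646, -0.02494493,  0.19134166, -0.51607652],
       [-0.19101284,  0.01498037,  0.98147322, -0.92336054],
       [ 0.        ,  0.        ,  0.        ,  1.        ]])}
wrist {'fx': 315.45240227719177, 'fy': 315.45240227719177, 'cx': 256.7711181048441, 'cy': 197.82932024021085, 'distortion': array([0.01573525, 0.        , 0.        , 0.        , 0.        ]), 'camera_from_world': array([[ 0.32196782,  0.94674644, -0.00280921, -0.62285337],
       [-0.89534022,  0.30351852, -0.32594847,  0.04355999],
       [-0.30773791,  0.10746012,  0.94538336, -0.38085191],
       [ 0.        ,  0.        ,  0.        ,  1.        ]])}
```

View pics/scene0.png

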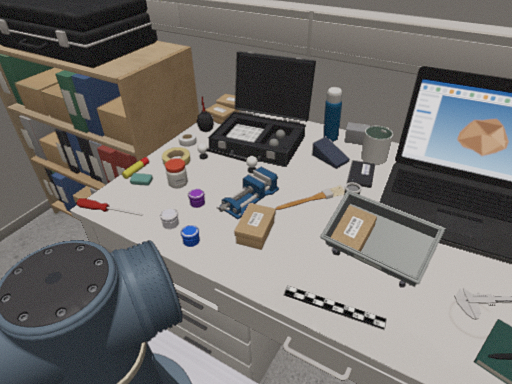

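View pics/top0.png

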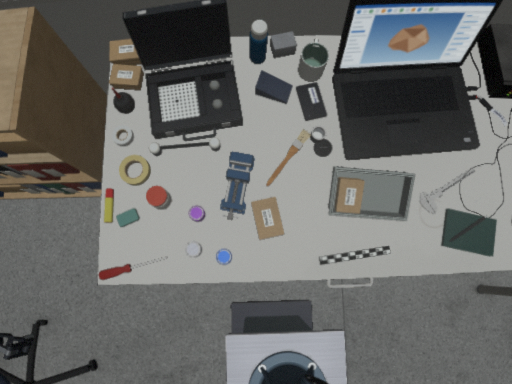

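View pics/wrist0.png

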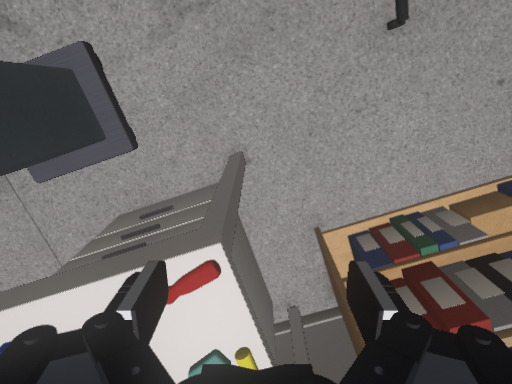

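```bash
cat >> h.py <<'E'
def project(P,m):
    P=np.atleast_2d(P); T=m['camera_from_world']
    C=P@T[:3,:3].T+T[:3,3]; C=C*[1,-1,-1]
    K=np.array([[m['fx'],0,m['cx']],[0,m['fy'],m['cy']],[0,0,1]])
    return cv2.projectPoints(C.reshape(-1,1,3),np.zeros(3),np.zeros(3),K,m['distortion'])[0].reshape(-1,2)
def ray(uv,m):
    uv=np.atleast_2d(np.asarray(uv,float))
    K=np.array([[m['fx'],0,m['cx']],[0,m['fy'],m['cy']],[0,0,1]])
    n=cv2.undistortPoints(uv.reshape(-1,1,2),K,m['distortion']).reshape(-1,2)
    d=np.c_[n[:,0],-n[:,1],-np.ones(len(n))]
    T=m['camera_from_world'];R=T[:3,:3]
    o=-R.T@T[:3,3]; return o,d@R
def onz(uv,m,z):
    o,d=ray(uv,m); return o+d*((z-o[2])/d[:,2])[:,None]
def onplane(uv,m,p0,n):
    o,d=ray(uv,m); return o+d*(((p0-o)@n)/(d@n))[:,None]
def tri(uv1,m1,uv2,m2):
    o1,d1=ray(uv1,m1);o2,d2=ray(uv2,m2);d1=d1[0];d2=d2[0]
    s=np.linalg.lstsq(np.c_[d1,-d2],o2-o1,rcond=None)[0]
    a=o1+s[0]*d1;b=o2+s[1]*d2
    return (a+b)/2,np.linalg.norm(a-b)
E
python3 - <<'E'
from h import *
a=cv2.imread('pics/top0.png')
def crop(n,x0,y0,x1,y1,s):
    cv2.imwrite('pics/'+n,cv2.resize(a[y0:y1,x0:x1],None,fx=s,fy=s,interpolation=cv2.INTER_CUBIC))
crop('t_left.png',95,140,295,285,4); crop('t_crate.png',310,120,430,280,3.7)
a=cv2.imread('pics/scene0.png'); crop('s_left.png',110,90,310,240,4); crop('s_crate.png',270,180,450,330,4)
E
```

```text
(no output)
```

View pics/t_left.png

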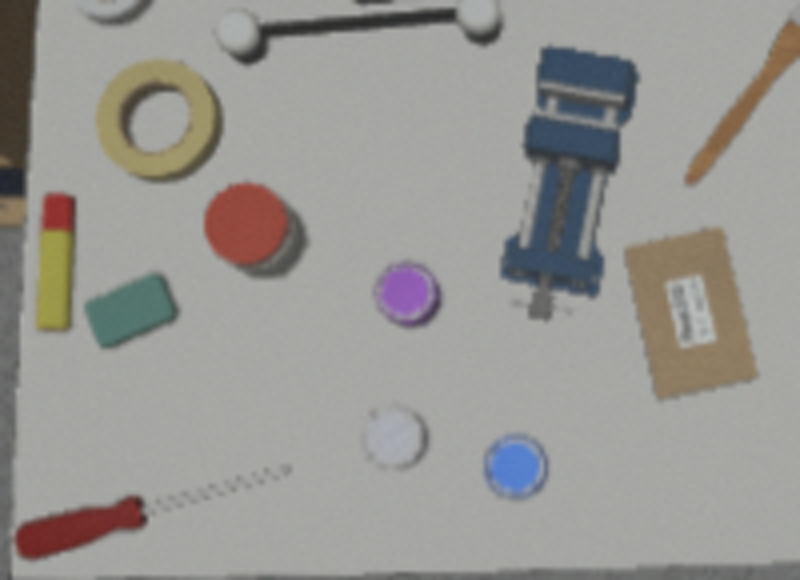

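View pics/t_crate.png

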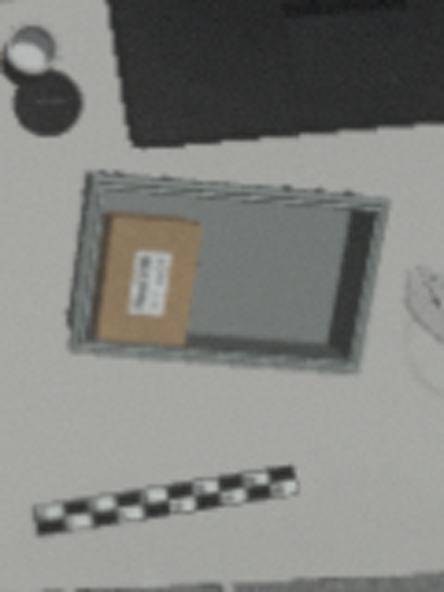

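View pics/s_left.png

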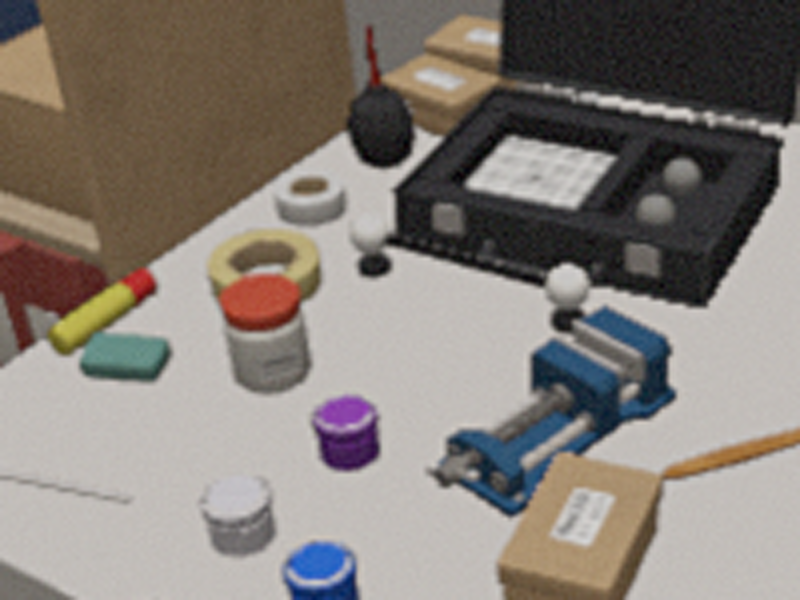

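View pics/s_crate.png

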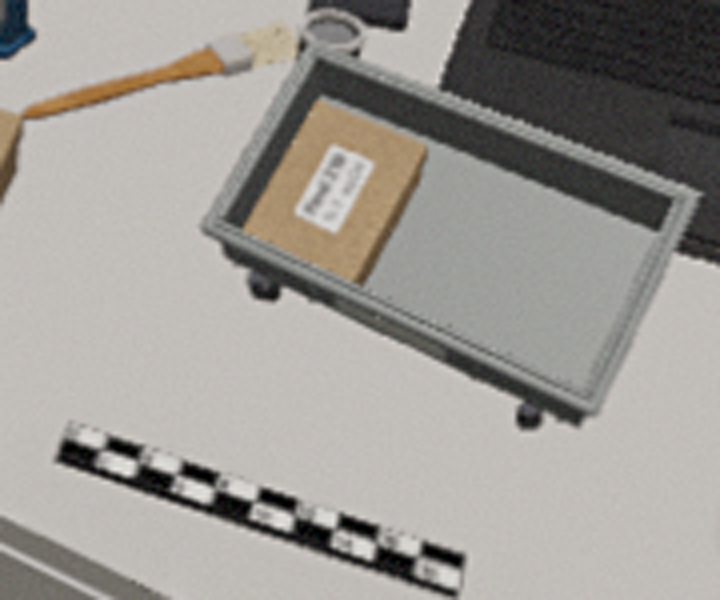

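```bash
cat > crate.py <<'E'
from h import *
from scipy.optimize import least_squares
from scipy.spatial.transform import Rotation as Ro
mt=camera_model('top');ms=camera_model('scene')
T=[(333.8,166.5),(415.1,173.5),(406.5,220.5),(328.9,215.1)]
S=[(348,193),(445,228),(419.5,283.75),(321.25,237)]
P=np.array([tri(a,mt,b,ms)[0] for a,b in zip(T,S)]);E=[tri(a,mt,b,ms)[1] for a,b in zip(T,S)]
if __name__=='__main__':
    print(P.round(4),np.round(E,4))
    for i in range(4): print(np.linalg.norm(P[i]-P[(i+1)%4]).round(4))
E
python3 crate.py
python3 - <<'E'
from h import *
mt=camera_model('top');ms=camera_model('scene')
t=lambda u,v:(95+u/4,140+v/4); s=lambda u,v:(110+u/4,90+v/4)
A=onz([t(625,248),t(722,228),t(758,378),t(658,400)],mt,.045)
print('box',A.round(4),[np.linalg.norm(A[i]-A[(i+1)%4]).round(4) for i in range(4)],A.mean(0))
print('backboxes?')
print('jar top',onz([t(247,225)],mt,.068), 'scene',onz([s(261,301)],ms,.068))
print('tin top',onz([t(396,437)],mt,.035),'scene',onz([s(236,499)],ms,.035))
print('purple',onz([t(407,293)],mt,.035),'blue',onz([t(516,467)],mt,.035))
print('putty',onz([t(131,310)],mt,.023))
print('desk', onz([(100,283),(505,275),(107,40)],mt,0))
print(-mt['camera_from_world'][:3,:3].T@mt['camera_from_world'][:3,3])
E
```

```text
[[ 0.5755 -0.1342  0.1055]
 [ 0.5491 -0.3431  0.1173]
 [ 0.4342 -0.3313  0.0631]
 [ 0.4553 -0.1228  0.0646]] [0.0013 0.0001 0.0012 0.0031]
0.2109
0.1276
0.2096
0.1274
box [[ 0.4981  0.0816  0.045 ]
 [ 0.5101  0.0159  0.045 ]
 [ 0.4085 -0.0041  0.045 ]
 [ 0.3959  0.0625  0.045 ]] [np.float64(0.0668), np.float64(0.1035), np.float64(0.0678), np.float64(0.104)] [0.4531399  0.03895919 0.045     ]
backboxes?
jar top [[0.51575425 0.33078554 0.068     ]] scene [[0.51045721 0.32263412 0.068     ]]
tin top [[0.37639246 0.23675593 0.035     ]] scene [[0.3733526  0.23369541 0.035     ]]
purple [[0.47271361 0.2294051  0.035     ]] blue [[0.35482119 0.15733792 0.035     ]]
putty [[0.46712652 0.42178226 0.023     ]]
desk [[ 0.2904899   0.50227031  0.        ]
 [ 0.27276705 -0.64293819  0.        ]
 [ 1.03999874  0.52702822  0.        ]]
[0.33242048 0.08928194 1.00412281]
```

```bash
cat >> h.py <<'E'
from scipy.spatial.transform import Rotation as Ro
def frame(y,z):
    y=np.array(y,float);y/=np.linalg.norm(y);z=np.array(z,float);z-=y*(z@y);z/=np.linalg.norm(z)
    return np.c_[np.cross(y,z),y,z]
def delta(p,R,p0=None,R0=None):
    s=sense()
    if p0 is None: p0=s['tcp_pos']
    if R0 is None: R0=Ro.from_quat(s['tool_rot']).as_matrix()
    return np.round(np.r_[R0.T@(np.array(p)-p0),Ro.from_matrix(R0.T@R).as_rotvec()],4)
DN=[0,0,-1]
def crateframe(psi=np.radians(-6.5),rim=np.array([.5035,-.2329,.0876])):
    t=np.radians(25);c,s=np.cos(psi),np.sin(psi)
    R=np.c_[[np.cos(t)*c,np.cos(t)*s,np.sin(t)],[-s,c,0],[-np.sin(t)*c,-np.sin(t)*s,np.cos(t)]]
    return R,rim-.046*R[:,2]
E
python3 - <<'E'
from h import *
s=sense();print(Ro.from_quat(s['tool_rot']).as_matrix().round(3))
a=np.radians(10.7)
for sg in(1,-1):
    R=frame(DN,sg*np.array([-np.sin(a),np.cos(a),0]))
    p=np.array([.4531-.012*.983,.0390-.012*.186,.12])
    print(delta(p,R))
E
```

```text
[[ 0.946 -0.001  0.323]
 [-0.323 -0.001  0.946]
 [-0.    -1.    -0.002]]
[ 0.4059  0.1112 -0.447   0.0015 -0.5155 -0.0007]
[ 4.0590e-01  1.1120e-01 -4.4700e-01  1.0000e-03  2.6261e+00  2.0000e-03]
```

Call:
play_rows --pt "0.406 0.09 -0.447 0.0015 -0.5155 -0.0007" --pt "0.406 0.09 -0.447 0.0015 -0.5155 -0.0007" --pt "0.406 0.09 -0.447 0.0015 -0.5155 -0.0007" --pt "0.406 0.09 -0.447 0.0015 -0.5155 -0.0007" --pt "0.406 0.09 -0.447 0.0015 -0.5155 -0.0007" --pt "0.406 0.09 -0.447 0.0015 -0.5155 -0.0007" --pt "0.406 0.09 -0.447 0.0015 -0.5155 -0.0007" --pt "0.406 0.09 -0.447 0.0015 -0.5155 -0.0007" --pt "0.406 0.09 -0.447 0.0015 -0.5155 -0.0007" --pt "0.406 0.09 -0.447 0.0015 -0.5155 -0.0007" --pt "0.406 0.09 -0.447 0.0015 -0.5155 -0.0007" --pt "0.406 0.09 -0.447 0.0015 -0.5155 -0.0007" --gripper 0.0854 --force 40

```text
t: 1.35
tcp_pos: [0.4365, 0.0485, 0.1432]
tool_rot: [-0.704, -0.066, 0.065, 0.705]
force: [1.3, 0.8, 0.1]
finger_gap: 0.996
```

```bash
python3 - <<'E'
from h import *
print(sense()['q'].round(3),sense()['t'])
m=camera_model('wrist');im=save('wrist','w1.png');np.save('m1.npy',m['camera_from_world'])
a=np.radians(10.7)
R=frame(DN,np.array([-np.sin(a),np.cos(a),0]))
p=np.array([.4531-.012*.983,.0390-.012*.186,.12])
print(delta(p,R))
E
```

```text
[-0.146  0.435  1.975  0.002  0.731 -1.905] 1.35
[-0.0017  0.0227 -0.0049  0.0038 -0.0053  0.0064]
```

View pics/w1.png

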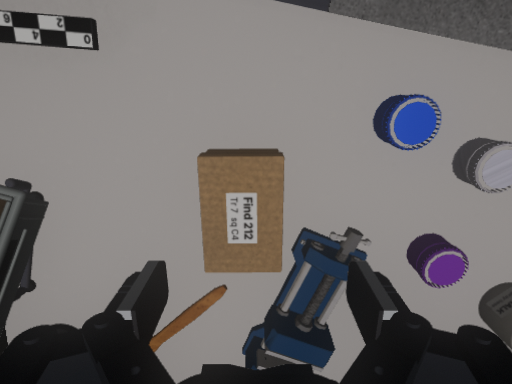

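```bash
python3 - <<'E'
from h import *
m=camera_model('wrist')
A=onz([(198,157),(284,156),(281,272),(204,272)],m,.045)
print(A.round(4),A.mean(0),[np.linalg.norm(A[i]-A[(i+1)%4]).round(4) for i in range(4)])
d=A[0]-A[3];d2=A[1]-A[2];print(np.degrees(np.arctan2(-d[1],-d[0])),np.degrees(np.arctan2(-d2[1],-d2[0])))
for z in (.02,.05):print('vise',onz([(308,228),(352,238),(366,240),(332,236)],m,z).round(3))
for z in (0,.008): print('scale end',onz([(97,34)],m,z))
E
```

```text
[[ 0.4171 -0.0101  0.045 ]
 [ 0.4042  0.0547  0.045 ]
 [ 0.5053  0.0737  0.045 ]
 [ 0.5177  0.0074  0.045 ]] [0.46109123 0.03142015 0.045     ] [np.float64(0.0661), np.float64(0.1028), np.float64(0.0674), np.float64(0.1022)]
9.876338070654306 10.626204781945358
vise [[0.47  0.093 0.02 ]
 [0.473 0.136 0.02 ]
 [0.472 0.149 0.02 ]
 [0.474 0.117 0.02 ]]
vise [[0.458 0.086 0.05 ]
 [0.46  0.123 0.05 ]
 [0.46  0.135 0.05 ]
 [0.461 0.107 0.05 ]]
scale end [[ 0.34339348 -0.10852291  0.        ]]
scale end [[ 0.34382056 -0.10473308  0.008     ]]
```

```bash
python3 - <<'E'
from h import *
m=camera_model('wrist');m['camera_from_world']=np.load('m1.npy')
A=onz([(198,157),(284,156),(281,272),(204,272)],m,.045)
print(A.round(4),A.mean(0))
print('vise',onz([(308,228),(352,238)],m,.03).round(3))
s=sense();print(s['tcp_pos'],s['qd'])
a=np.radians(10.5)
R=frame(DN,np.array([-np.sin(a),np.cos(a),0]));np.save('Rb.npy',R)
p=np.array([.4541-.014*.983,.0382-.014*.186,.08])
print(delta(p,R))
E
```

```text
[[ 0.4114 -0.0034  0.045 ]
 [ 0.3983  0.0616  0.045 ]
 [ 0.4993  0.081   0.045 ]
 [ 0.5118  0.0147  0.045 ]] [0.45522248 0.03846398 0.045     ]
vise [[0.46  0.098 0.03 ]
 [0.462 0.139 0.03 ]]
[0.44193153 0.04195928 0.14270329] [ 0.10315114 -0.02017827 -0.01787693  0.04776561  0.00385224  0.18772982]
[-0.0031  0.0627 -0.0057  0.0038 -0.0018  0.0064]
```

Call:
play_rows --pt "-0.007 0.03 -0.0055 0.002 -0.0018 0.006" --pt "-0.007 0.06 -0.0055 0.002 -0.0018 0.006" --pt "-0.007 0.06 -0.0055 0.002 -0.0018 0.006" --pt "-0.007 0.06 -0.0055 0.002 -0.0018 0.006"

```text
t: 1.8
tcp_pos: [0.4299, 0.0442, 0.0834]
tool_rot: [-0.703, -0.064, 0.069, 0.705]
force: [-0.4, 0.8, 0.1]
finger_gap: 0.998
```

```bash
python3 - <<'E'
from h import *
s=sense();print(s['tcp_pos'],s['qd'].round(3))
p=np.array([.4547-.018*.983,.0383-.018*.186,.005])
print(delta(p,np.load('Rb.npy')))
E
```

```text
[0.42986185 0.04417355 0.08335927] [ 0.011 -0.036 -0.015  0.    -0.002 -0.002]
[ 0.0058  0.0783 -0.0107 -0.0038  0.0054 -0.0065]
```

Call:
play_rows --pt "0.006 0 -0.0107 -0.0038 0.0054 -0.0065" --pt "0.006 0.03 -0.0107 -0.0038 0.0054 -0.0065" --pt "0.006 0.055 -0.0107 -0.0038 0.0054 -0.0065" --pt "0.006 0.074 -0.0107 -0.0038 0.0054 -0.0065" --pt "0.006 0.078 -0.0107 -0.0038 0.0054 -0.0065" --pt "0.006 0.078 -0.0107 -0.0038 0.0054 -0.0065" --pt "0.006 0.078 -0.0107 -0.0038 0.0054 -0.0065"

```text
t: 2.5
tcp_pos: [0.4388, 0.0346, 0.0065]
tool_rot: [0.705, 0.066, -0.063, -0.704]
force: [0.2, -0.2, 0.5]
finger_gap: 0.995
```

```bash
python3 - <<'E'
from h import *
s=sense();print(s['tcp_pos'],s['qd'].round(3),s['force'])
p=np.array([.4547-.018*.983,.0383-.018*.186,.005])
print(delta(p,np.load('Rb.npy')))
save('wrist','w2.png')
E
```

```text
[0.43877316 0.03457436 0.00649795] [-0.001 -0.004  0.003 -0.002 -0.004  0.003] [ 0.22533142 -0.23846382  0.54840464]
[-0.0017  0.0015  0.0007  0.0015  0.0001  0.004 ]
```

View pics/w2.png

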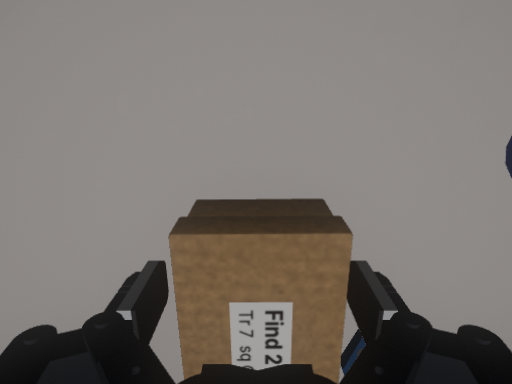

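Call:
play_rows --pt "0 0 0 0 0 0" --pt "0 0 0 0 0 0" --pt "0 0 0 0 0 0" --pt "0 0 0 0 0 0" --pt "0 0 0 0 0 0" --pt "0 -0.01 0 0 0 0" --pt "0 -0.05 0 0 0 0" --pt "0 -0.1 0 0 0 0" --pt "0 -0.15 0 0 0 0" --pt "0 -0.16 0 0 0 0" --pt "0 -0.16 0 0 0 0" --gripper 0.06 --force 40

```text
t: 3.65
tcp_pos: [0.4385, 0.0347, 0.1678]
tool_rot: [0.705, 0.067, -0.062, -0.703]
force: [0.2, 0.3, -0.6]
finger_gap: 0.792
```

```bash
python3 - <<'E'
from h import *
m=camera_model('wrist')
psi=np.radians(-6.5)
s=sense();R0=Ro.from_quat(s['tool_rot']).as_matrix()
R=frame(DN,[-np.sin(psi),np.cos(psi),0])
T0=np.eye(4);T0[:3,:3]=R0;T0[:3,3]=s['tcp_pos']
ct=m['camera_from_world']@T0   # cam from tool
np.save('ct.npy',ct)
Rc,o=crateframe()
C=np.array([o+Rc@np.array([a*.0645,b*.1065,.046]) for a,b in((1,1),(1,-1),(-1,-1),(-1,1))])
for p in ([.62,-.2,.26],[.6,-.23,.28],[.65,-.23,.28],[.62,-.23,.32]):
    T=np.eye(4);T[:3,:3]=R;T[:3,3]=p
    mm=dict(m);mm['camera_from_world']=ct@np.linalg.inv(T)
    print(p,project(C,mm).round(0).tolist())
print(delta([.62,-.23,.28],R))
E
```

```text
[0.62, -0.2, 0.26] [[326.0, 125.0], [86.0, 125.0], [93.0, -11.0], [324.0, -10.0]]
[0.6, -0.23, 0.28] [[354.0, 140.0], [134.0, 140.0], [138.0, 14.0], [350.0, 15.0]]
[0.65, -0.23, 0.28] [[353.0, 86.0], [120.0, 85.0], [126.0, -46.0], [350.0, -45.0]]
[0.62, -0.23, 0.32] [[343.0, 116.0], [143.0, 115.0], [147.0, 2.0], [340.0, 2.0]]
[ 0.131  -0.1105 -0.2936  0.0016  0.2968  0.0074]
```

Call:
play_rows --pt "0.02 -0.05 -0.03 0 0.03 0" --pt "0.035 -0.1 -0.07 0.0016 0.1 0.0074" --pt "0.055 -0.105 -0.115 0.0016 0.2 0.0074" --pt "0.065 -0.105 -0.16 0.0016 0.297 0.0074" --pt "0.072 -0.105 -0.205 0.0016 0.297 0.0074" --pt "0.075 -0.105 -0.25 0.0016 0.297 0.0074" --pt "0.075 -0.105 -0.275 0.0016 0.297 0.0074" --pt "0.075 -0.105 -0.283 0.0016 0.297 0.0074" --pt "0.075 -0.105 -0.283 0.0016 0.297 0.0074" --pt "0.075 -0.105 -0.283 0.0016 0.297 0.0074"

```text
t: 4.65
tcp_pos: [0.5613, -0.2282, 0.2688]
tool_rot: [-0.705, 0.044, -0.037, 0.707]
force: [-0.4, 0.1, -0.3]
finger_gap: 0.79
```

```bash
python3 - <<'E'
from h import *
s=sense();print(s['tcp_pos'],s['qd'].round(3),s['finger_gap'],s['q'].round(2))
m=camera_model('wrist');save('wrist','w3.png');np.save('m3.npy',m['camera_from_world'])
E
```

```text
[ 0.561338   -0.22816138  0.26882513] [ 0.018 -0.02   0.    -0.002 -0.002  0.   ] 0.7896789137198466 [-0.57  0.47  1.43 -0.    1.25 -2.03]
```

View pics/w3.png

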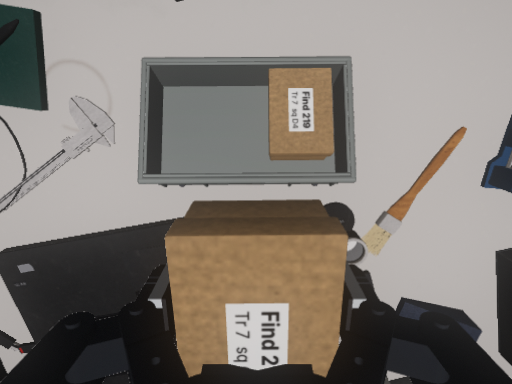

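```bash
python3 - <<'E'
import cv2
a=cv2.imread('pics/w3.png')[45:200,130:365]
cv2.imwrite('pics/w3c.png',cv2.resize(a,None,fx=3.4,fy=3.4,interpolation=cv2.INTER_CUBIC))
E
```

```text
(no output)
```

View pics/w3c.png

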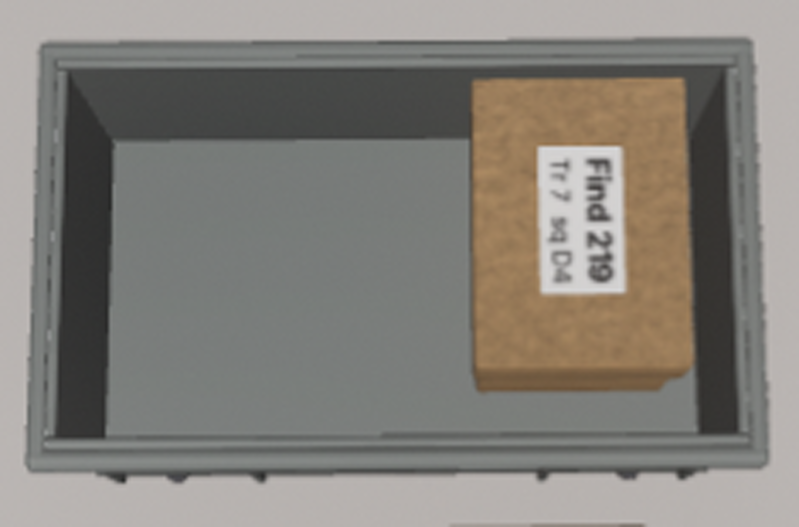

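```bash
cat > fit.py <<'E'
from h import *
from scipy.optimize import least_squares
from crate import T,S
mw=camera_model('wrist');mw['camera_from_world']=np.load('m3.npy')
W=np.array([(768,466),(27,469),(40,43),(752,38)])/3.4+[130,45]-.35
mt=camera_model('top');ms=camera_model('scene')
L=np.array([(1,1),(1,-1),(-1,-1),(-1,1)])*[.0645,.1060]
def pts(v):
    R,_=crateframe(v[0]); return np.array([v[1:4]+R@[a,b,0] for a,b in L])
def res(v,sets): return np.concatenate([(project(pts(v),m)-np.array(u)).ravel() for u,m in sets])
allv={'w':(W,mw),'t':(T,mt),'s':(S,ms)}
for k in ('w','t','s','wt','ws','wts'):
    r=least_squares(res,[-.113,.5035,-.2329,.0876],args=([allv[c] for c in k],))
    print(k,r.x.round(4),'rms',np.sqrt(np.mean(r.fun**2)).round(2))
    R,o=crateframe(r.x[0],r.x[1:])
    A=onplane(np.array([(472,80),(686,78),(693,376),(472,372)])/3.4+[130,45]-.35,mw,o+.04*R[:,2],R[:,2])
    print('  smallbox lid',((A-o)@R).round(4).tolist())
    f=onplane(np.array([(115,143)])/3.4+[130,45]-.35,mw,o,R[:,2]);print('  floor corner',((f-o)@R).round(4).tolist())
E
python3 fit.py
```

```text
w [-0.1068  0.5026 -0.2325  0.0885] rms 0.2
  smallbox lid [[-0.0555, 0.0227, 0.04], [-0.0556, 0.0877, 0.04], [0.0367, 0.0868, 0.04], [0.0351, 0.0218, 0.04]]
  floor corner [[-0.0555, -0.0973, 0.0]]
t [-0.1001  0.5026 -0.2319  0.0892] rms 0.32
  smallbox lid [[-0.0551, 0.0224, 0.04], [-0.0548, 0.0871, 0.04], [0.0373, 0.0858, 0.04], [0.0352, 0.021, 0.04]]
  floor corner [[-0.0561, -0.0976, 0.0]]
s [-0.0962  0.5161 -0.2325  0.0765] rms 0.8
  smallbox lid [[-0.0714, 0.0226, 0.04], [-0.0707, 0.0909, 0.04], [0.0265, 0.0891, 0.04], [0.024, 0.0208, 0.04]]
  floor corner [[-0.0718, -0.1035, 0.0]]
wt [-0.1061  0.5026 -0.2324  0.0884] rms 0.31
  smallbox lid [[-0.0555, 0.0227, 0.04], [-0.0555, 0.0877, 0.04], [0.0368, 0.0868, 0.04], [0.0351, 0.0218, 0.04]]
  floor corner [[-0.0556, -0.0974, 0.0]]
ws [-0.1057  0.5027 -0.2327  0.0884] rms 0.92
  smallbox lid [[-0.0556, 0.023, 0.04], [-0.0557, 0.0879, 0.04], [0.0367, 0.087, 0.04], [0.035, 0.022, 0.04]]
  floor corner [[-0.0558, -0.0972, 0.0]]
wts [-0.1052  0.5027 -0.2326  0.0883] rms 0.78
  smallbox lid [[-0.0556, 0.023, 0.04], [-0.0556, 0.0879, 0.04], [0.0368, 0.087, 0.04], [0.035, 0.0219, 0.04]]
  floor corner [[-0.0559, -0.0972, 0.0]]
```

```bash
python3 - <<'E'
from h import *
s=sense();ct=np.load('ct.npy')
tc=np.linalg.inv(ct)
m=dict(camera_model('wrist'));m['camera_from_world']=ct
print('lid front in tool',onplane([(169,237),(345,237),(170,222)],m,np.array([0,-.0385,0]),np.array([0,1.,0])).round(4))
print('lower body front (bottom z)',onplane([(197,203),(325,203)],m,np.array([0,.0065,0]),np.array([0,1.,0])).round(4))
im=cv2.imread('pics/w3.png')
cv2.imwrite('pics/w3b.png',cv2.resize(im[190:384,150:370],None,fx=3,fy=3,interpolation=cv2.INTER_CUBIC))
E
```

```text
lid front in tool [[-0.0332 -0.0385 -0.0329]
 [-0.0333 -0.0385  0.0308]
 [-0.0392 -0.0385 -0.032 ]]
lower body front (bottom z) [[-0.03    0.0065 -0.0311]
 [-0.0301  0.0065  0.033 ]]
```

View pics/w3b.png

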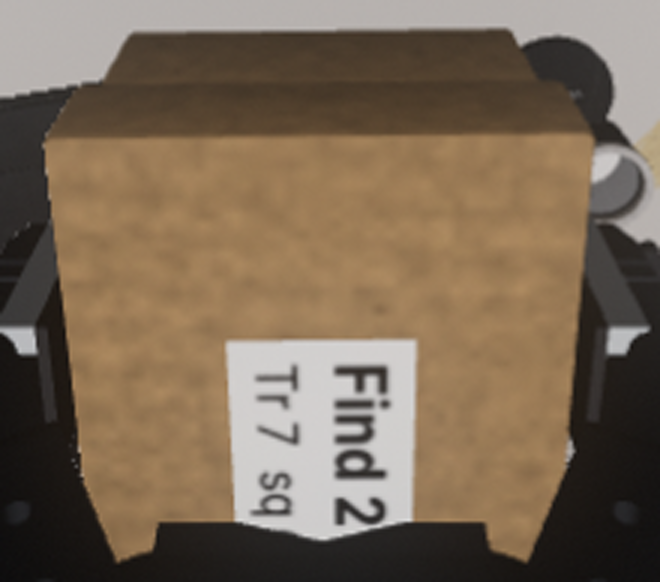

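```bash
cat >> h.py <<'E'
PSI=-.106;RIM=np.array([.5026,-.2324,.0885])
CR,CO=crateframe(PSI,RIM)
RL=np.c_[CR[:,0],-CR[:,2],CR[:,1]]   # jaws along crate y
def cp(x,y,z): return CO+CR@np.array([x,y,z])
def incrate(p): return CR.T@(np.asarray(p)-CO)
def st():
    s=sense();print('t',round(s['t'],2),'crate',incrate(s['tcp_pos']).round(4),'gap',round(s['finger_gap']*85.4,1),'F',(CR.T@s['force']).round(1),'qd',abs(s['qd']).max().round(3))
E
python3 - <<'E'
from h import *
st();print(delta(cp(-.0175,-.037,.0065+.065),RL), sense()['q'].round(2))
E
```

```text
t 4.7 crate [0.1292 0.0108 0.1854] gap 67.5 F [-0.6  0.  -1.9] qd 0.017
[-0.083   0.1658 -0.0488 -0.001  -0.0072 -0.4452] [-0.57  0.47  1.43 -0.    1.25 -2.03]
```

Call:
play_rows --pt "-0.01 0.0 -0.01 0 0 -0.06" --pt "-0.025 0.02 -0.02 0 0 -0.16" --pt "-0.045 0.05 -0.03 0 -0.003 -0.27" --pt "-0.065 0.08 -0.04 -0.001 -0.007 -0.38" --pt "-0.08 0.115 -0.048 -0.001 -0.007 -0.445" --pt "-0.083 0.145 -0.049 -0.001 -0.007 -0.445" --pt "-0.083 0.16 -0.049 -0.001 -0.007 -0.445" --pt "-0.083 0.166 -0.049 -0.001 -0.007 -0.445" --pt "-0.083 0.166 -0.049 -0.001 -0.007 -0.445" --pt "-0.083 0.166 -0.049 -0.001 -0.007 -0.445"

```text
t: 5.7
tcp_pos: [0.4932, -0.2671, 0.1253]
tool_rot: [0.704, 0.097, 0.179, -0.681]
force: [0.2, -0.5, -0.7]
finger_gap: 0.792
```

```bash
python3 - <<'E'
from h import *
st();print(delta(cp(-.0175,-.037,.0065+.015),RL), sense()['q'].round(2))
save('scene','s4.png');save('top','t4.png')
E
```

```text
t 5.7 crate [ 0.0104 -0.0355  0.0818] gap 67.6 F [-0.1 -0.5 -0.8] qd 0.008
[-0.0253  0.0614 -0.0009  0.0149 -0.0099 -0.0426] [-0.83  0.53  1.97  0.65  0.41 -2.85]
```

View pics/s4.png

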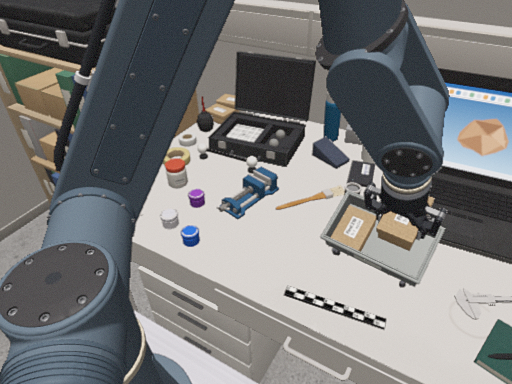

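Call:
play_rows --pt "0 -0.02 0 0 0.05 0" --pt "0 -0.04 0 0 0.17 0" --pt "0 -0.04 0 0 0.31 0" --pt "0 -0.04 0 0 0.45 0" --pt "0 -0.04 0 0 0.59 0" --pt "0 -0.04 0 0 0.73 0" --pt "0 -0.04 0 0 0.87 0" --pt "0 -0.04 0 0 1.01 0" --pt "0 -0.04 0 0 1.15 0" --pt "0 -0.04 0 0 1.29 0" --pt "0 -0.04 0 0 1.43 0" --pt "0 -0.04 0 0 1.57 0"

```text
t: 7.0
tcp_pos: [0.477, -0.2651, 0.1621]
tool_rot: [0.369, -0.415, 0.626, -0.548]
force: [-0.3, 0.5, -0.3]
finger_gap: 0.79
```

```bash
cat >> h.py <<'E'
RL2=np.c_[-CR[:,0],-CR[:,2],-CR[:,1]]
E
python3 - <<'E'
from h import *
st();print(delta(cp(.0175,-.037,.0065+.085),RL2), sense()['q'].round(2))
E
```

```text
t 7.0 crate [ 0.0112 -0.0352  0.122 ] gap 67.5 F [-0.4  0.4 -0.1] qd 1.384
[1.2000e-03 3.0200e-02 7.7000e-03 2.2100e-02 1.5533e+00 4.5900e-02] [-0.85  0.44  1.97  0.56  0.49 -1.2 ]
```

Call:
play_rows --pt "0 0 0 0 0.14 0" --pt "0 0 0 0 0.28 0" --pt "0 0 0 0 0.42 0" --pt "0 0 0 0 0.56 0" --pt "0 0 0 0 0.7 0" --pt "0 0 0 0 0.84 0" --pt "0 0 0 0 0.98 0" --pt "0 0 0 0 1.12 0" --pt "0 0 0 0 1.26 0" --pt "0 0 0 0 1.4 0" --pt "0 0 0 0 1.4 0" --pt "0 0 0 0 1.4 0"

```text
t: 8.2
tcp_pos: [0.4769, -0.265, 0.1617]
tool_rot: [-0.118, -0.67, 0.717, -0.154]
force: [0.9, 0.0, -1.3]
finger_gap: 0.794
```

```bash
python3 - <<'E'
from h import *
st();print(delta(cp(.0175,-.037,.0065+.065),RL2), sense()['q'].round(2))
E
```

```text
t 8.2 crate [ 0.0109 -0.0351  0.1217] gap 67.8 F [ 0.2  0.1 -1.6] qd 0.007
[-0.0085  0.0499  0.0026 -0.0108  0.1619  0.0451] [-0.85  0.45  1.97  0.56  0.49  0.19]
```

Call:
play_rows --pt "-0.003 0.0 0.001 -0.005 0.06 0.02" --pt "-0.0085 0.02 0.0026 -0.0108 0.13 0.045" --pt "-0.0085 0.04 0.0026 -0.0108 0.162 0.045" --pt "-0.0085 0.05 0.0026 -0.0108 0.162 0.045" --pt "-0.0085 0.05 0.0026 -0.0108 0.162 0.045" --pt "-0.0085 0.05 0.0026 -0.0108 0.162 0.045"

```text
t: 8.8
tcp_pos: [0.5035, -0.2696, 0.1184]
tool_rot: [-0.19, -0.682, 0.697, -0.115]
force: [-0.2, -0.8, -0.8]
finger_gap: 0.794
```

```bash
python3 - <<'E'
from h import *
st();print(delta(cp(.0175,-.037,.0065+.02),RL2), sense()['q'].round(2))
m=camera_model('wrist');save('wrist','w5.png');np.save('m5.npy',m['camera_from_world'])
E
```

```text
t 8.8 crate [ 0.0171 -0.0369  0.071 ] gap 67.8 F [-0.5 -0.8 -0.7] qd 0.015
[-0.0005  0.0445  0.0001  0.0006 -0.0023  0.001 ] [-0.84  0.56  1.97  0.81  0.4   0.12]
```

View pics/w5.png

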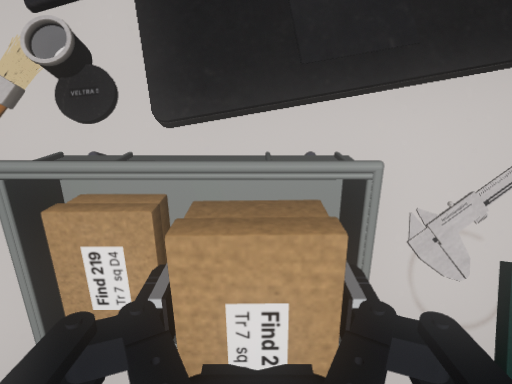

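Call:
play_rows --pt "-0.0015 0.01 0 0 -0.002 0" --pt "-0.0015 0.02 0 0 -0.002 0" --pt "-0.0015 0.03 0 0 -0.002 0" --pt "-0.0015 0.04 0 0 -0.002 0" --pt "-0.0015 0.045 0 0 -0.002 0" --pt "-0.0015 0.045 0 0 -0.002 0"

```text
t: 9.45
tcp_pos: [0.5239, -0.2718, 0.0776]
tool_rot: [-0.189, -0.682, 0.697, -0.115]
force: [0.1, 0.7, -0.8]
finger_gap: 0.791
```

```bash
python3 - <<'E'
from h import *
st();print(delta(cp(.0185,-.037,.0065),RL2), sense()['q'].round(2))
save('wrist','w6.png')
E
```

```text
t 9.45 crate [ 0.0184 -0.0369  0.0254] gap 67.6 F [-0.3  0.8 -0.8] qd 0.018
[-0.0002  0.0189  0.0001  0.0007 -0.0016  0.0013] [-0.81  0.65  1.94  0.95  0.34 -0.01]
```

View pics/w6.png

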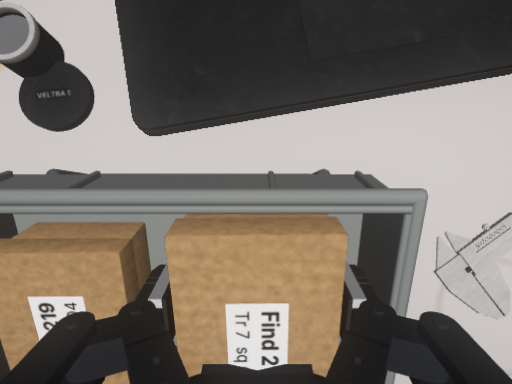

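Call:
play_rows --pt "0 0.006 0 0 -0.001 0.001" --pt "0 0.012 0 0 -0.001 0.001" --pt "0 0.016 0 0 -0.001 0.001" --pt "0 0.018 0 0 -0.001 0.001" --pt "0 0.019 0 0 -0.001 0.001" --pt "0 0.0195 0 0 -0.001 0.001"

```text
t: 10.1
tcp_pos: [0.53, -0.2727, 0.0651]
tool_rot: [-0.19, -0.68, 0.698, -0.117]
force: [-27.6, 3.9, 48.0]
finger_gap: 0.79
```

```bash
python3 - <<'E'
from h import *
st();print(delta(cp(.0185,-.037,.0065),RL2))
E
```

```text
t 10.1 crate [ 0.0187 -0.0372  0.0114] gap 67.5 F [-4.9  1.  55.3] qd 0.015
[ 0.0002  0.0049 -0.0002 -0.0032  0.0008 -0.0031]
```

Call:
play_rows --pt "0 -0.004 0 0 0 0" --pt "0 -0.004 0 0 0 0" --pt "0 -0.004 0 0 0 0"

```text
t: 10.4
tcp_pos: [0.5302, -0.2729, 0.0654]
tool_rot: [-0.19, -0.681, 0.698, -0.116]
force: [-7.7, 1.5, 16.8]
finger_gap: 0.791
```

```bash
python3 - <<'E'
from h import *
st();save('wrist','w7.png')
a=save('scene','s7.png')
cv2.imwrite('pics/s7c.png',cv2.cvtColor(cv2.resize(a[160:300,300:460],None,fx=4,fy=4,interpolation=cv2.INTER_CUBIC),cv2.COLOR_RGB2BGR))
E
```

```text
t 10.4 crate [ 0.019  -0.0374  0.0116] gap 67.6 F [ 0.1  0.7 18.6] qd 0.004
```

View pics/w7.png

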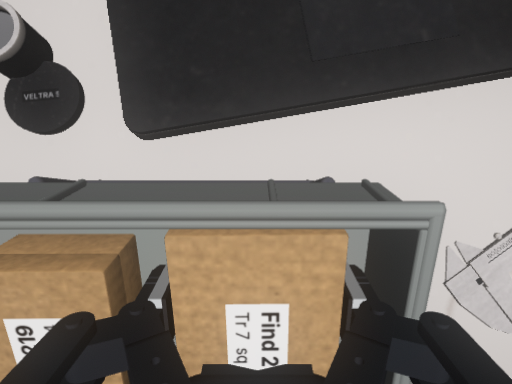

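View pics/s7c.png

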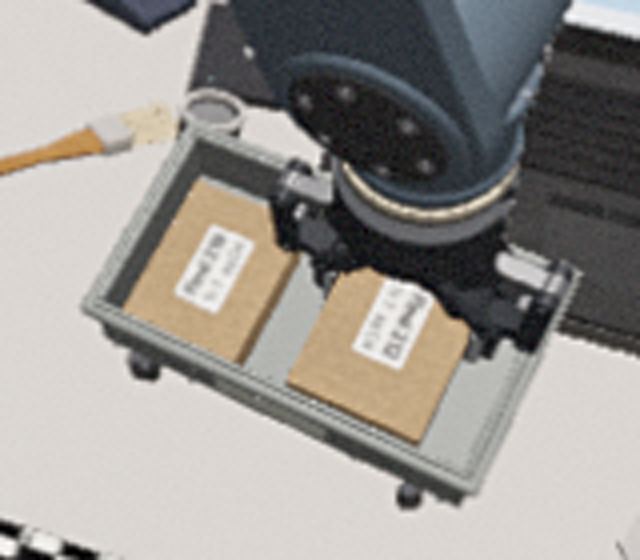

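```bash
python3 - <<'E'
from h import *
ms=camera_model('scene')
P=[(372.5,255.75),(404.5,270)]
# front rim inner/outer corner check in same picture
for z in (.043,.046,.05): print(z,((onplane(P,ms,CO+z*CR[:,2],CR[:,2])-CO)@CR).round(4).tolist())
c=lambda u,v:(300+u/4,160+v/4)
print('smallbox front corners z.04',((onplane([c(126,318),c(242,364)],ms,CO+.04*CR[:,2],CR[:,2])-CO)@CR).round(4).tolist())
m=camera_model('wrist')
print('wrist lid far edge',((onplane([(166,230),(347,230)],m,CO+.046*CR[:,2],CR[:,2])-CO)@CR).round(4).tolist())
# rim lower edge inner
print('rim inner edge back',((onplane([(200,229),(415,229)],m,CO+.046*CR[:,2],CR[:,2])-CO)@CR).round(4).tolist())
E
```

```text
0.043 [[-0.05, -0.0067, 0.043], [-0.0488, -0.0719, 0.043]]
0.046 [[-0.051, -0.0072, 0.046], [-0.0498, -0.0721, 0.046]]
0.05 [[-0.0523, -0.0079, 0.05], [-0.0512, -0.0724, 0.05]]
smallbox front corners z.04 [[-0.0546, 0.0835, 0.04], [-0.0506, 0.0191, 0.04]]
wrist lid far edge [[0.0536, -0.0045, 0.046], [0.0535, -0.0721, 0.046]]
rim inner edge back [[0.054, -0.0172, 0.046], [0.054, -0.0973, 0.046]]
```

Call:
play_rows --pt "0 -0.002 0 0 0 0" --pt "0 -0.002 0 0 0 0"

```text
t: 10.7
tcp_pos: [0.5296, -0.2724, 0.0655]
tool_rot: [-0.19, -0.682, 0.697, -0.116]
force: [-1.2, 0.6, -1.1]
finger_gap: 0.791
```

Call:
play_rows --pt "0 0 0 0 0 0" --pt "0 0 0 0 0 0" --pt "0 0 0 0 0 0" --pt "0 -0.004 0 0 0 0" --pt "0 -0.02 0 0 0 0" --pt "0 -0.045 0 0 0 0" --pt "0 -0.075 0 0 0 0" --pt "0 -0.075 0 0 0 0" --pt "0 -0.075 0 0 0 0" --gripper 0.079

```text
t: 11.6
tcp_pos: [0.498, -0.2694, 0.1345]
tool_rot: [-0.19, -0.681, 0.698, -0.116]
force: [-0.1, 0.1, 1.0]
finger_gap: 0.926
```

```bash
python3 - <<'E'
from h import *
st();print(sense()['q'].round(2));m=camera_model('wrist');np.save('m8.npy',m['camera_from_world']);save('wrist','w8.png')
E
```

```text
t 11.6 crate [ 0.0188 -0.0373  0.088 ] gap 79.1 F [0.4 0.1 0.9] qd 0.033
[-0.85  0.52  1.97  0.76  0.43  0.16]
```

View pics/w8.png

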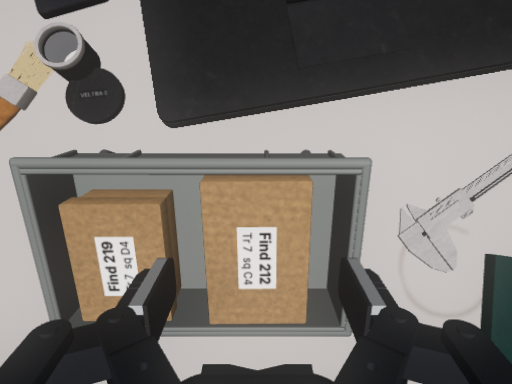

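Call:
play_rows --pt "0 0.03 0 0 0 0" --pt "0 0.055 0 0 0 0" --pt "0 0.07 0 0 0 0" --pt "0 0.073 0 0 0 0" --pt "0 0.073 0 0 0 0"

```text
t: 12.15
tcp_pos: [0.5283, -0.2717, 0.0662]
tool_rot: [-0.189, -0.682, 0.697, -0.115]
force: [-0.1, -0.0, 0.1]
finger_gap: 0.926
```

Call:
play_rows --pt "0 0 0 0 0 0" --pt "0 0 0 0 0 0" --pt "0 0 -0.004 0 0 0" --pt "0 0 -0.008 0 0 0" --pt "0 0 -0.012 0 0 0" --pt "0 0 -0.015 0 0 0" --pt "0 0 -0.017 0 0 0" --pt "0 0 -0.017 0 0 0" --gripper 0.072 --force 20

```text
t: 12.95
tcp_pos: [0.5305, -0.2552, 0.0678]
tool_rot: [-0.19, -0.681, 0.697, -0.116]
force: [1.0, -1.5, 1.2]
finger_gap: 0.842
```

```bash
python3 - <<'E'
from h import *
st();save('wrist','w9.png')
E
```

```text
t 12.95 crate [ 0.0186 -0.0197  0.0145] gap 71.9 F [ 1.5 -1.4  0.6] qd 0.006
```

View pics/w9.png

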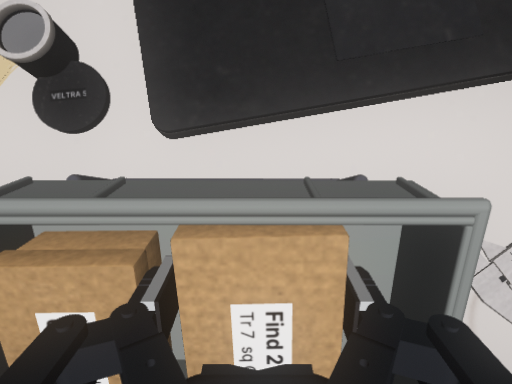

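Call:
play_rows --pt "0 0 -0.002 0 0 0" --pt "0 0 -0.004 0 0 0" --pt "0 0 -0.005 0 0 0" --pt "0 0 -0.005 0 0 0"

```text
t: 13.4
tcp_pos: [0.5307, -0.2517, 0.0677]
tool_rot: [-0.19, -0.68, 0.698, -0.116]
force: [-1.9, -4.8, 0.8]
finger_gap: 0.844
```

```bash
python3 - <<'E'
from h import *
st()
E
```

```text
t 13.4 crate [ 0.0184 -0.0162  0.0145] gap 72.0 F [-0.9 -5.   1.3] qd 0.006
```

Call:
play_rows --pt "0 0 -0.002 0 0 0" --pt "0 0 -0.004 0 0 0" --pt "0 0 -0.004 0 0 0"

```text
t: 13.7
tcp_pos: [0.5307, -0.2518, 0.0682]
tool_rot: [-0.19, -0.677, 0.701, -0.115]
force: [-7.8, -12.1, 3.1]
finger_gap: 0.843
```

```bash
python3 - <<'E'
from h import *
st()
E
```

```text
t 13.7 crate [ 0.0186 -0.0163  0.0149] gap 72.0 F [ -4.6 -12.8   5.6] qd 0.011
```

Call:
play_rows --pt "0 0 0.0075 0 0 0" --pt "0 0 0.0085 0 0 0" --pt "0 -0.02 0.0085 0 0 0" --pt "0 -0.05 0.0085 0 0 0" --pt "0 -0.07 0.01 0 0 0" --pt "0 -0.07 0.03 0 0 0" --pt "0.01 -0.07 0.055 0 0 0" --pt "0.0215 -0.07 0.062 0 0 0" --pt "0.0215 -0.07 0.062 0 0 0" --pt "0.0215 -0.07 0.062 0 0 0"

```text
t: 14.7
tcp_pos: [0.4756, -0.3015, 0.1215]
tool_rot: [-0.189, -0.683, 0.696, -0.116]
force: [-0.4, 0.4, 0.0]
finger_gap: 0.842
```

```bash
python3 - <<'E'
from h import *
st();print(delta(cp(-.003,-.074,.018),RL2));m=camera_model('wrist');np.save('m10.npy',m['camera_from_world']);save('wrist','w10.png')
E
```

```text
t 14.7 crate [-0.0037 -0.0716  0.0842] gap 71.9 F [-0.4  0.3  0.2] qd 0.015
[-0.0008  0.0661  0.0026  0.0031 -0.0015  0.0012]
```

View pics/w10.png

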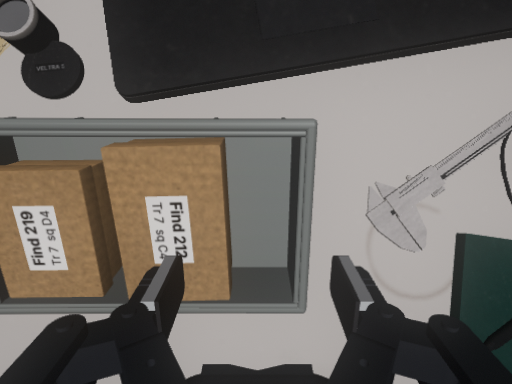

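```bash
python3 - <<'E'
from h import *
m=camera_model('wrist');m['camera_from_world']=np.load('m10.npy')
print(((onplane([(226,140),(232,300),(106,146),(125,300)],m,CO+.045*CR[:,2],CR[:,2])-CO)@CR).round(4).tolist())
E
```

```text
[[0.0531, -0.055, 0.045], [-0.0557, -0.0557, 0.045], [0.0495, 0.0138, 0.045], [-0.0556, 0.0172, 0.045]]
```

Call:
play_rows --pt "0 0 0.0026 0.003 0 0" --pt "0 0 0.0026 0.003 0 0" --pt "0 0 0.0026 0.003 0 0" --pt "0 0 0.0026 0.003 0 0" --pt "0 0 0.0026 0.003 0 0" --pt "0 0 0.0026 0.003 0 0" --gripper 0

```text
t: 15.35
tcp_pos: [0.4757, -0.3054, 0.122]
tool_rot: [-0.19, -0.68, 0.698, -0.116]
force: [0.5, -0.9, 0.2]
finger_gap: -0.001
```

Call:
play_rows --pt "0 0.02 0 0 0 0" --pt "0 0.045 0 0 0 0" --pt "0 0.062 0 0 0 0" --pt "0 0.066 0 0 0 0" --pt "0 0.066 0 0 0 0" --pt "0 0.066 -0.004 0 0 0" --pt "0 0.066 -0.008 0 0 0" --pt "0 0.066 -0.012 0 0 0" --pt "0 0.066 -0.016 0 0 0" --pt "0 0.066 -0.019 0 0 0" --pt "0 0.066 -0.021 0 0 0" --pt "0 0.066 -0.021 0 0 0"

```text
t: 16.55
tcp_pos: [0.5057, -0.2873, 0.0622]
tool_rot: [-0.19, -0.681, 0.698, -0.116]
force: [0.4, -0.5, 0.2]
finger_gap: -0.005
```

```bash
python3 - <<'E'
from h import *
st()
E
```

```text
t 16.55 crate [-0.0031 -0.0542  0.0184] gap -0.4 F [ 0.5 -0.5  0. ] qd 0.005
```

Call:
play_rows --pt "0 0 -0.002 0 0 0" --pt "0 0 -0.004 0 0 0" --pt "0 0 -0.006 0 0 0" --pt "0 0 -0.008 0 0 0" --pt "0 0 -0.008 0 0 0"

```text
t: 17.05
tcp_pos: [0.5063, -0.282, 0.0622]
tool_rot: [-0.19, -0.679, 0.7, -0.115]
force: [-3.4, -4.3, -0.9]
finger_gap: -0.002
```

```bash
python3 - <<'E'
from h import *
st()
E
```

```text
t 17.05 crate [-0.0031 -0.0489  0.0184] gap -0.2 F [-3.  -4.6  0.4] qd 0.009
```

Call:
play_rows --pt "0 0 -0.003 0 0 0" --pt "0 0 -0.006 0 0 0" --pt "0 0 -0.006 0 0 0"

```text
t: 17.35
tcp_pos: [0.5071, -0.2824, 0.0629]
tool_rot: [-0.192, -0.674, 0.705, -0.114]
force: [-7.8, -15.0, -0.3]
finger_gap: -0.002
```

```bash
python3 - <<'E'
from h import *
st()
E
```

```text
t 17.35 crate [-0.002  -0.0493  0.0187] gap -0.2 F [ -5.7 -15.8   2.4] qd 0.014
```

Call:
play_rows --pt "0 0 0.011 0 0 0" --pt "0 0 0.016 0 0 0" --pt "0 -0.03 0.016 0 0 0" --pt "0 -0.07 0.016 0 0 0" --pt "0 -0.11 0.016 0 0 0" --pt "0 -0.13 0.016 0 0 0" --pt "0 -0.13 0.016 0 0 0" --gripper 0

```text
t: 18.05
tcp_pos: [0.4507, -0.2835, 0.1823]
tool_rot: [-0.19, -0.679, 0.699, -0.117]
force: [0.6, -0.0, 0.1]
finger_gap: 0.0
```

```bash
python3 - <<'E'
from h import *
st();m=camera_model('wrist');np.save('m11.npy',m['camera_from_world']);save('wrist','w11.png');save('top','t11.png')
print(sense()['q'].round(2))
for y in (10,30,60):
  a=np.radians(y); print(delta([.375,.2355,.17],frame(DN,[np.cos(a),np.sin(a),0])),delta([.375,.2355,.17],frame(DN,[-np.cos(a),-np.sin(a),0])))
E
```

```text
t 18.05 crate [-0.0022 -0.0563  0.1505] gap 0.0 F [ 0.6  0.  -0.1] qd 0.062
[-0.96  0.4   2.    0.67  0.54  0.18]
[ 0.1226 -0.0471 -0.5075 -0.4049 -1.8191 -0.3018] [ 0.1226 -0.0471 -0.5075  0.2797  1.2674 -0.3752]
[ 0.1226 -0.0471 -0.5075 -0.4802 -2.1597 -0.2415] [ 0.1226 -0.0471 -0.5075  0.2035  0.9246 -0.4047]
[ 0.1226 -0.0471 -0.5075 -0.5923 -2.6674 -0.1227] [ 0.1226 -0.0471 -0.5075  0.0892  0.4098 -0.4307]
```

View pics/w11.png

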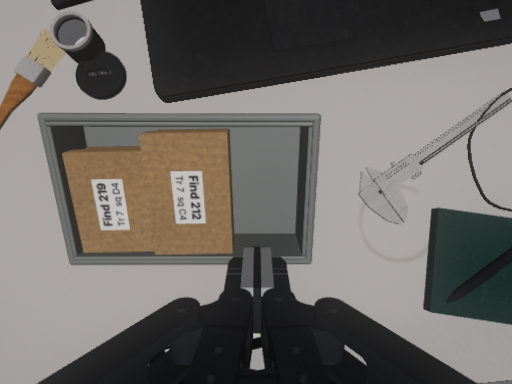

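```bash
python3 - <<'E'
from h import *
m=camera_model('wrist');m['camera_from_world']=np.load('m11.npy')
f=lambda P,z:((onplane(P,m,CO+z*CR[:,2],CR[:,2])-CO)@CR).round(4).tolist()
print('large lid',f([(228,131),(233,253),(141,132),(155,255)],.045))
print('small lid',f([(66,152),(82,254),(140,148),(154,250)],.04))
print('rim in right',f([(302,127),(299,257)],.046))
print('rim out', f([(320,115),(312,264),(40,115),(71,265)],.046))
a=np.radians(-30); print(delta([.375,.2355,.17],frame(DN,[np.cos(a),np.sin(a),0])))
E
```

```text
large lid [[0.0516, -0.0356, 0.045], [-0.0544, -0.0371, 0.045], [0.0507, 0.0314, 0.045], [-0.0562, 0.0316, 0.045]]
small lid [[0.0341, 0.0946, 0.04], [-0.0577, 0.0981, 0.04], [0.0375, 0.0355, 0.04], [-0.054, 0.0338, 0.04]]
rim in right [[0.0548, -0.0926, 0.046], [-0.0579, -0.0953, 0.046]]
rim out [[0.0637, -0.1058, 0.046], [-0.0649, -0.1072, 0.046], [0.0631, 0.1048, 0.046], [-0.0653, 0.1059, 0.046]]
[ 0.1226 -0.0471 -0.5075 -0.2534 -1.1351 -0.3858]
```

Call:
play_rows --pt "0.01 -0.02 -0.04 -0.023 -0.1 -0.035" --pt "0.022 -0.03 -0.09 -0.046 -0.206 -0.07" --pt "0.034 -0.035 -0.139 -0.069 -0.31 -0.105" --pt "0.045 -0.035 -0.186 -0.092 -0.413 -0.14" --pt "0.057 -0.035 -0.234 -0.115 -0.516 -0.175" --pt "0.068 -0.037 -0.28 -0.138 -0.62 -0.21" --pt "0.08 -0.04 -0.33 -0.161 -0.72 -0.245" --pt "0.091 -0.045 -0.378 -0.184 -0.825 -0.28" --pt "0.103 -0.047 -0.425 -0.207 -0.93 -0.315" --pt "0.114 -0.047 -0.472 -0.23 -1.03 -0.35" --pt "0.1226 -0.047 -0.5075 -0.2534 -1.135 -0.386" --pt "0.1226 -0.047 -0.5075 -0.2534 -1.135 -0.386" --gripper 0.065

```text
t: 19.35
tcp_pos: [0.3749, 0.2397, 0.1679]
tool_rot: [-0.357, 0.611, -0.61, 0.355]
force: [0.1, -0.3, -0.1]
finger_gap: 0.765
```

Call:
play_rows --pt "0 0 0 0 0 0" --pt "0 0 0 0 0 0"

```text
t: 19.55
tcp_pos: [0.3742, 0.2343, 0.1687]
tool_rot: [-0.354, 0.613, -0.612, 0.352]
force: [-0.2, -0.1, -0.3]
finger_gap: 0.762
```

```bash
python3 - <<'E'
from h import *
s=sense();print(s['tcp_pos'],s['q'].round(2),abs(s['qd']).max())
m=camera_model('wrist');np.save('m12.npy',m['camera_from_world']);save('wrist','w12.png')
a=np.radians(-30); print(delta([.375,.2355,.17],frame(DN,[np.cos(a),np.sin(a),0])))
E
```

```text
[0.37423761 0.23431736 0.16871265] [ 0.31  0.39  1.94 -0.    0.81  0.83] 0.025990115523678338
[-0.0016 -0.001  -0.0004  0.0019 -0.0022  0.0022]
```

View pics/w12.png

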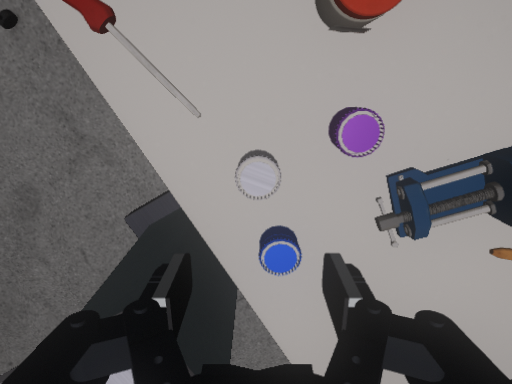

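```bash
python3 - <<'E'
from h import *
m=camera_model('wrist');m['camera_from_world']=np.load('m12.npy')
im=cv2.imread('pics/w12.png')
print('tin,blue,purple z.035',onz([(258,176),(281,255),(360,131)],m,.035).round(4).tolist())
print(project([[.3742,.2343,.0],[.3742,.2343,.15]],m))
cv2.imwrite('pics/w12c.png',cv2.resize(im[140:290,220:320],None,fx=4,fy=4,interpolation=cv2.INTER_CUBIC))
E
```

```text
tin,blue,purple z.035 [[0.3801, 0.2409, 0.035], [0.3595, 0.1596, 0.035], [0.4759, 0.2317, 0.035]]
[[256.18354962 175.0920271 ]
 [255.08730794 244.21723752]]
```

View pics/w12c.png

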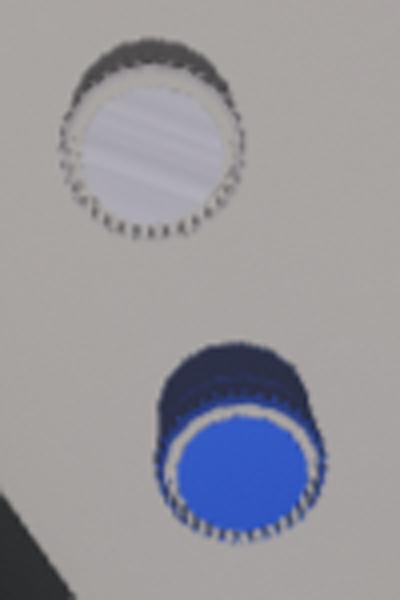

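```bash
python3 - <<'E'
from h import *
a=np.radians(-30); print(delta([.378,.2385,.012],frame(DN,[np.cos(a),np.sin(a),0])))
E
```

```text
[-0.006   0.157   0.001   0.0019 -0.0022  0.0022]
```

Call:
play_rows --pt "-0.004 0.03 0.001 0 -0.002 0.002" --pt "-0.006 0.075 0.001 0.001 -0.002 0.002" --pt "-0.006 0.12 0.001 0.001 -0.002 0.002" --pt "-0.006 0.145 0.001 0.001 -0.002 0.002" --pt "-0.006 0.156 0.001 0.001 -0.002 0.002" --pt "-0.006 0.156 0.001 0.001 -0.002 0.002" --pt "-0.006 0.156 0.001 0.001 -0.002 0.002"

```text
t: 20.3
tcp_pos: [0.3797, 0.2393, 0.0145]
tool_rot: [0.353, -0.612, 0.612, -0.355]
force: [0.9, 0.1, -0.1]
finger_gap: 0.764
```

Call:
play_rows --pt "0 0 0 0 0 0" --pt "0 0 0 0 0 0" --pt "0 0 0 0 0 0" --pt "0 0 0 0 0 0" --pt "0 0 0 0 0 0" --gripper 0.03 --force 30

```text
t: 20.8
tcp_pos: [0.3799, 0.2399, 0.0153]
tool_rot: [0.353, -0.612, 0.612, -0.356]
force: [0.6, -0.9, 6.1]
finger_gap: 0.478
```

```bash
python3 - <<'E'
from h import *
s=sense();print(s['tcp_pos'],s['finger_gap']*85.4,s['force']);save('wrist','w13.png')
E
```

```text
[0.37985944 0.23989076 0.01525807] 40.83771002378124 [ 0.56289236 -0.91720024  6.0987605 ]
```

View pics/w13.png

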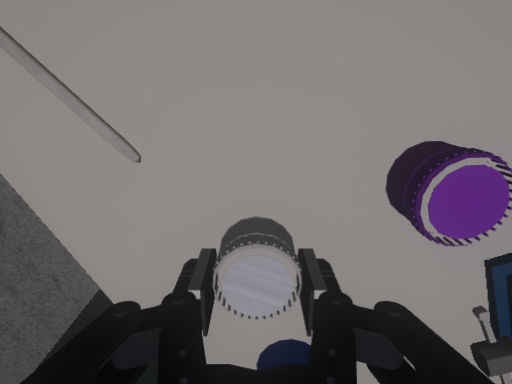

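Call:
play_rows --pt "0 -0.01 0 0 0 0" --pt "0 -0.05 0 0 0 0" --pt "0 -0.1 0 0 0 0" --pt "0 -0.14 0 0 0 0" --pt "0 -0.15 0 0 0 0" --pt "0 -0.15 0 0 0 0"

```text
t: 21.45
tcp_pos: [0.3796, 0.24, 0.1659]
tool_rot: [0.352, -0.612, 0.612, -0.357]
force: [-0.5, -0.7, -0.8]
finger_gap: 0.476
```

```bash
cat >> h.py <<'E'
RT1=np.c_[-CR[:,1],-CR[:,2],CR[:,0]]
E
python3 - <<'E'
from h import *
s=sense();print(s['tcp_pos'],s['finger_gap']*85.4)
print(delta(cp(-.012,-.066,.0155+.09),RT1))
E
```

```text
[0.37964486 0.23999195 0.16594302] 40.685760383873784
[ 0.4234  0.0277  0.3356  0.4245 -0.41    0.0861]
```

Call:
play_rows --pt "0.025 -0.02 0.02 0.02 -0.02 0" --pt "0.064 -0.03 0.05 0.06 -0.06 0.012" --pt "0.102 -0.03 0.08 0.1 -0.1 0.02" --pt "0.141 -0.03 0.112 0.14 -0.136 0.03" --pt "0.18 -0.03 0.143 0.18 -0.175 0.037" --pt "0.218 -0.03 0.173 0.22 -0.21 0.045" --pt "0.257 -0.03 0.204 0.26 -0.25 0.053" --pt "0.296 -0.02 0.235 0.3 -0.29 0.061" --pt "0.335 -0.01 0.266 0.34 -0.33 0.069" --pt "0.373 0.005 0.296 0.38 -0.37 0.077" --pt "0.405 0.02 0.32 0.41 -0.4 0.083" --pt "0.4234 0.0277 0.3356 0.4245 -0.41 0.086"

```text
t: 22.65
tcp_pos: [0.45, -0.2332, 0.1516]
tool_rot: [0.361, -0.406, 0.624, -0.561]
force: [0.8, -0.2, -0.5]
finger_gap: 0.479
```

Call:
play_rows --pt "0 0 0 0 0 0" --pt "0 0 0 0 0 0" --pt "0 0 0 0 0 0"

```text
t: 22.95
tcp_pos: [0.4506, -0.2326, 0.1526]
tool_rot: [0.361, -0.406, 0.624, -0.561]
force: [0.1, 0.5, -0.0]
finger_gap: 0.483
```

```bash
python3 - <<'E'
from h import *
st();print(delta(cp(-.012,-.066,.0155+.03),RT1),sense()['q'].round(2))
m=camera_model('wrist');np.save('m14.npy',m['camera_from_world']);save('wrist','w14.png')
E
```

```text
t 22.95 crate [-0.0197 -0.0057  0.1259] gap 41.2 F [ 0.   0.5 -0.1] qd 0.02
[ 0.0605  0.0802  0.0093  0.0155 -0.0058 -0.0021] [-0.87  0.43  2.09  0.77  0.42 -1.44]
```

View pics/w14.png

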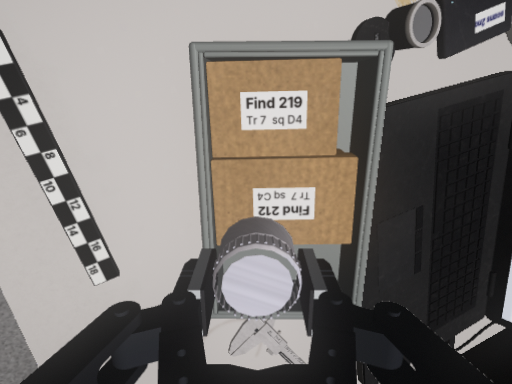

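Call:
play_rows --pt "0.03 0 0.005 0.008 -0.003 -0.001" --pt "0.0605 0.005 0.0093 0.0155 -0.0058 -0.002" --pt "0.0605 0.02 0.0093 0.0155 -0.0058 -0.002" --pt "0.0605 0.03 0.0093 0.0155 -0.0058 -0.002" --pt "0.0605 0.03 0.0093 0.0155 -0.0058 -0.002" --pt "0.0605 0.03 0.0093 0.0155 -0.0058 -0.002"

```text
t: 23.6
tcp_pos: [0.4655, -0.2949, 0.1299]
tool_rot: [0.359, -0.398, 0.627, -0.564]
force: [-1.5, 1.1, -0.6]
finger_gap: 0.479
```

```bash
python3 - <<'E'
from h import *
st();print(delta(cp(-.012,-.066,.0155+.005),RT1),sense()['q'].round(2))
m=camera_model('wrist');np.save('m15.npy',m['camera_from_world']);save('wrist','w15.png')
E
```

```text
t 23.6 crate [-0.01   -0.0661  0.0963] gap 40.9 F [-1.7  0.9  0.2] qd 0.012
[-0.0001  0.0758 -0.0022 -0.0019  0.0017  0.0008] [-0.94  0.52  2.    0.82  0.45 -1.56]
```

View pics/w15.png

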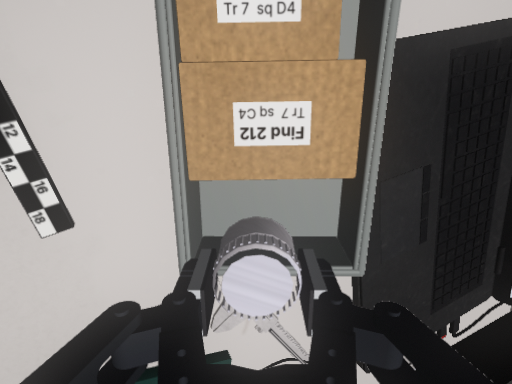

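```bash
python3 - <<'E'
from h import *
ct=np.load('ct.npy');m=dict(camera_model('wrist'));m['camera_from_world']=ct
print(onplane([(258,282),(258,248),(258,317)],m,np.array([0,-.0197,0]),np.array([0,1.,0])).round(4))
E
```

```text
[[-0.0016 -0.0197 -0.0005]
 [-0.0188 -0.0197 -0.0006]
 [ 0.0175 -0.0197 -0.0005]]
```

Call:
play_rows --pt "0 0.025 -0.002 -0.002 0.0017 0" --pt "0 0.05 -0.002 -0.002 0.0017 0" --pt "0 0.066 -0.002 -0.002 0.0017 0" --pt "0 0.072 -0.002 -0.002 0.0017 0" --pt "0 0.074 -0.002 -0.002 0.0017 0" --pt "0 0.074 -0.002 -0.002 0.0017 0"

```text
t: 24.25
tcp_pos: [0.4952, -0.3, 0.0628]
tool_rot: [0.359, -0.399, 0.628, -0.563]
force: [0.7, -0.2, -0.7]
finger_gap: 0.477
```

```bash
python3 - <<'E'
from h import *
st()
E
```

```text
t 24.25 crate [-0.0111 -0.068   0.0228] gap 40.7 F [ 0.4 -0.1 -0.9] qd 0.012
```

Call:
play_rows --pt "0 0.0015 0 0 0 0" --pt "0 0.003 0 0 0 0" --pt "0 0.0045 0 0 0 0" --pt "0 0.0045 0 0 0 0"

```text
t: 24.65
tcp_pos: [0.4962, -0.3007, 0.0609]
tool_rot: [0.359, -0.398, 0.629, -0.563]
force: [-9.4, 0.8, 19.1]
finger_gap: 0.482
```

```bash
python3 - <<'E'
from h import *
st()
E
```

```text
t 24.65 crate [-0.0108 -0.0686  0.0206] gap 41.1 F [-0.4 -0.2 21.3] qd 0.003
```

Call:
play_rows --pt "0 -0.002 0 0 0 0" --pt "0 -0.002 0 0 0 0"

```text
t: 24.85
tcp_pos: [0.4962, -0.3008, 0.0611]
tool_rot: [0.359, -0.398, 0.629, -0.563]
force: [-2.5, -0.7, 4.2]
finger_gap: 0.48
```

Call:
play_rows --pt "0 0 0 0 0 0" --pt "0 0 0 0 0 0" --pt "0 0 0 0 0 0" --pt "0 -0.01 0 0 0 0" --pt "0 -0.03 0 0 0 0" --pt "0 -0.06 0 0 0 0" --pt "0 -0.075 0 0 0 0" --pt "0 -0.075 0 0 0 0" --gripper 0.052

```text
t: 25.65
tcp_pos: [0.4647, -0.2971, 0.1295]
tool_rot: [0.359, -0.398, 0.629, -0.563]
force: [0.2, 0.2, -0.5]
finger_gap: 0.608
```

```bash
python3 - <<'E'
from h import *
st()
m=camera_model('wrist');np.save('m16.npy',m['camera_from_world']);save('wrist','w16.png')
E
```

```text
t 25.65 crate [-0.0107 -0.0684  0.0962] gap 51.9 F [-0.   0.2 -0.5] qd 0.044
```

View pics/w16.png

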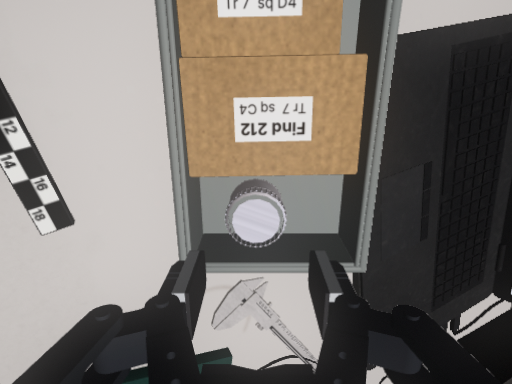

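Call:
play_rows --pt "0 0 0.02 0 0 0" --pt "0 0 0.0417 0 0 0" --pt "0 0 0.0417 0 0 0" --pt "0 0 0.0417 0 0 0" --pt "0 0.02 0.0417 0 0 0" --pt "0 0.05 0.0417 0 0 0" --pt "0 0.072 0.0417 0 0 0" --pt "0 0.076 0.0417 0 0 0" --pt "0 0.076 0.0417 0 0 0" --gripper 0

```text
t: 26.6
tcp_pos: [0.5331, -0.3034, 0.0753]
tool_rot: [0.359, -0.401, 0.627, -0.563]
force: [0.1, 1.0, -0.4]
finger_gap: 0.003
```

```bash
python3 - <<'E'
from h import *
st()
save('wrist','w17.png')
E
```

```text
t 26.6 crate [ 0.0287 -0.0674  0.018 ] gap 0.2 F [-0.2  1.  -0.4] qd 0.037
```

View pics/w17.png

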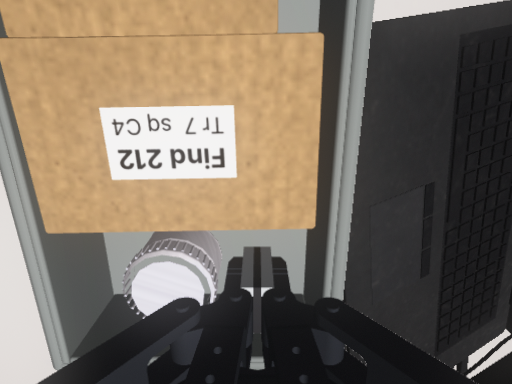

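Tin is at left of the fingers (170,280); push it down-slope.

Call:
play_rows --pt "0 0 -0.004 0 0 0" --pt "0 0 -0.009 0 0 0" --pt "0 0 -0.014 0 0 0" --pt "0 0 -0.019 0 0 0" --pt "0 0 -0.024 0 0 0" --pt "0 0 -0.027 0 0 0" --pt "0 0 -0.029 0 0 0" --pt "0 0 -0.029 0 0 0"

```text
t: 27.45
tcp_pos: [0.5079, -0.3018, 0.0651]
tool_rot: [0.359, -0.399, 0.629, -0.563]
force: [-0.7, -0.4, 0.8]
finger_gap: -0.004
```

```bash
python3 - <<'E'
from h import *
st()
E
```

```text
t 27.45 crate [ 0.0015 -0.0685  0.0194] gap -0.3 F [-0.3 -0.5  1. ] qd 0.014
```

Call:
play_rows --pt "0 0 -0.003 0 0 0" --pt "0 0 -0.006 0 0 0" --pt "0 0 -0.006 0 0 0"

```text
t: 27.75
tcp_pos: [0.507, -0.3043, 0.065]
tool_rot: [0.358, -0.395, 0.631, -0.563]
force: [10.8, -0.9, 6.6]
finger_gap: 0.0
```

```bash
python3 - <<'E'
from h import *
st()
E
```

```text
t 27.75 crate [ 0.0009 -0.071   0.0196] gap 0.0 F [12.6  0.3  1.4] qd 0.013
```

Call:
play_rows --pt "0 0 0.008 0 0 0" --pt "0 -0.01 0.012 0 0 0" --pt "0 -0.04 0.012 0 0 0" --pt "0 -0.08 0.012 0 0 0" --pt "0 -0.12 0.012 0 0 0" --pt "0 -0.13 0.012 0 0 0"

```text
t: 28.35
tcp_pos: [0.4585, -0.2966, 0.188]
tool_rot: [0.36, -0.397, 0.63, -0.563]
force: [0.6, -0.2, 0.2]
finger_gap: -0.004
```

```bash
python3 - <<'E'
from h import *
st()
m=camera_model('wrist');np.save('m18.npy',m['camera_from_world']);save('wrist','w18.png')
a=np.radians(-50); print(delta([.505,.325,.19],frame(DN,[np.cos(a),np.sin(a),0])))
E
```

```text
t 28.35 crate [ 0.0084 -0.0685  0.1519] gap -0.3 F [ 0.7 -0.2 -0. ] qd 0.169
[-0.6231 -0.0144 -0.0167 -0.4217  0.7529 -0.1625]
```

View pics/w18.png

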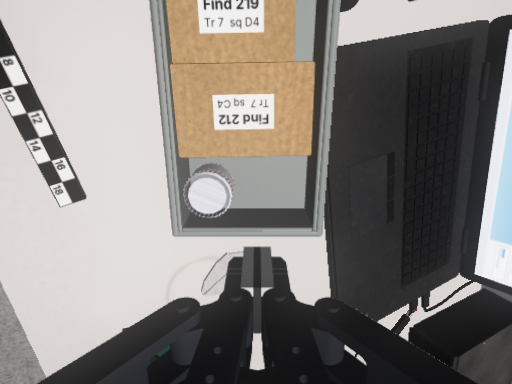

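```bash
python3 - <<'E'
from h import *
m=camera_model('wrist');m['camera_from_world']=np.load('m18.npy')
f=lambda P,z:((onplane(P,m,CO+z*CR[:,2],CR[:,2])-CO)@CR).round(4).tolist()
print('tin top',f([(208,194)],.035),f([(208,194)],.039))
print('large lid right edge',f([(179,156),(310,155)],.047))
print('rim out R',f([(173,235),(322,234)],.046))
E
```

```text
tin top [[-0.0329, -0.0719, 0.035]] [[-0.0323, -0.0706, 0.039]]
large lid right edge [[-0.0523, -0.0362, 0.047], [0.0511, -0.0353, 0.047]]
rim out R [[-0.0632, -0.1057, 0.046], [0.0657, -0.1048, 0.046]]
```

Call:
play_rows --pt "-0.04 -0.02 0 -0.03 0.05 -0.01" --pt "-0.09 -0.03 -0.002 -0.06 0.11 -0.02" --pt "-0.14 -0.03 -0.004 -0.09 0.165 -0.035" --pt "-0.187 -0.03 -0.006 -0.126 0.225 -0.05" --pt "-0.235 -0.03 -0.007 -0.16 0.285 -0.06" --pt "-0.283 -0.03 -0.008 -0.19 0.34 -0.073" --pt "-0.331 -0.03 -0.009 -0.224 0.4 -0.086" --pt "-0.38 -0.03 -0.01 -0.257 0.46 -0.1" --pt "-0.428 -0.03 -0.012 -0.29 0.517 -0.11" --pt "-0.476 -0.025 -0.014 -0.32 0.575 -0.124" --pt "-0.525 -0.02 -0.015 -0.355 0.634 -0.137" --pt "-0.574 -0.015 -0.016 -0.39 0.69 -0.15" --gripper 0.0854

```text
t: 29.6
tcp_pos: [0.4914, 0.2127, 0.1947]
tool_rot: [0.256, -0.65, 0.663, -0.269]
force: [0.4, -1.8, -0.7]
finger_gap: 0.996
```

Call:
play_rows --pt "-0.045 0 0 -0.03 0.06 -0.0125" --pt "-0.049 0 0 -0.03 0.063 -0.0125" --pt "-0.049 0 0 -0.03 0.063 -0.0125" --pt "-0.049 0 0 -0.03 0.063 -0.0125"

```text
t: 30.0
tcp_pos: [0.5259, 0.2429, 0.1953]
tool_rot: [-0.244, 0.666, -0.663, 0.24]
force: [-0.5, 0.4, -0.3]
finger_gap: 1.0
```

```bash
python3 - <<'E'
from h import *
s=sense();print(s['tcp_pos'],s['q'].round(2),abs(s['qd']).max())
m=camera_model('wrist');np.save('m19.npy',m['camera_from_world']);save('wrist','w19.png')
E
```

```text
[0.52587494 0.24292153 0.19533381] [0.24 0.51 1.58 0.   1.05 1.11] 0.021864619138605764
```

View pics/w19.png

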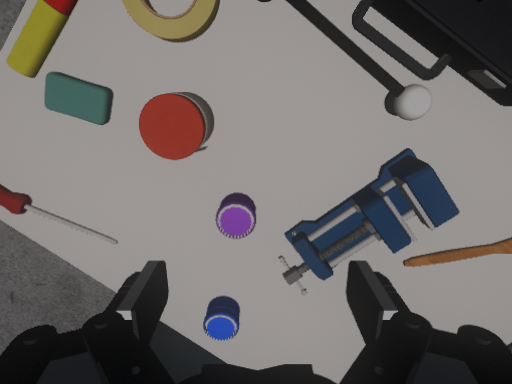

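```bash
python3 - <<'E'
from h import *
m=camera_model('wrist');m['camera_from_world']=np.load('m19.npy')
im=cv2.imread('pics/w19.png');hsv=cv2.cvtColor(im,cv2.COLOR_BGR2HSV)
mk=(((hsv[...,0]<8)|(hsv[...,0]>172))&(hsv[...,1]>150)&(hsv[...,2]>130)).astype(np.uint8)
mk[:,:120]=0;mk[:60]=0
c=max(cv2.findContours(mk,0,1)[0],key=cv2.contourArea);e=cv2.fitEllipse(c);print(e,cv2.boundingRect(c))
J=onz([e[0]],m,.068)[0];print(J)
a=np.radians(-50);R=frame(DN,[np.cos(a),np.sin(a),0])
J=(J+np.array([.5157,.3308,.068]))/2;print(J)
print(delta([J[0],J[1],.12],R))
E
```

```text
((170.48422241210938, 126.34431457519531), (59.54569625854492, 65.52281188964844), 141.92898559570312) (140, 94, 62, 65)
[0.52060242 0.33209904 0.068     ]
[0.51815121 0.33144952 0.068     ]
[-0.0515  0.0759 -0.0727  0.0047 -0.0002  0.0036]
```

Call:
play_rows --pt "-0.025 0.02 -0.035 0.003 0 0.002" --pt "-0.051 0.05 -0.072 0.004 0 0.0036" --pt "-0.051 0.072 -0.072 0.004 0 0.0036" --pt "-0.051 0.076 -0.072 0.004 0 0.0036" --pt "-0.051 0.076 -0.072 0.004 0 0.0036"

```text
t: 30.55
tcp_pos: [0.519, 0.3302, 0.1204]
tool_rot: [0.242, -0.664, 0.665, -0.242]
force: [0.5, -0.4, 0.0]
finger_gap: 0.999
```

```bash
python3 - <<'E'
from h import *
s=sense();print(s['tcp_pos'],s['q'].round(2),abs(s['qd']).max())
m=camera_model('wrist');save('wrist','w20.png')
a=np.radians(-50);R=frame(DN,[np.cos(a),np.sin(a),0])
print(delta([.519,.3318,.052],R))
print(onz([(257,200)],m,.068))
E
```

```text
[0.51903107 0.33019196 0.12042375] [ 0.39  0.65  1.55 -0.    0.94  1.26] 0.03091705309563226
[ 0.0002  0.0695 -0.0019 -0.001  -0.0013 -0.0027]
[[0.53147724 0.33884368 0.068     ]]
```

View pics/w20.png

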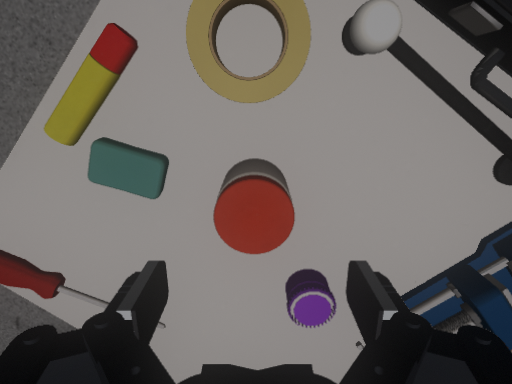

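```bash
python3 - <<'E'
from h import *
m=camera_model('wrist')
J=onz([(254.5,215)],m,.068)[0];print(J)
a=np.radians(-50);R=frame(DN,[np.cos(a),np.sin(a),0])
print(delta([J[0],J[1],.052],R))
E
```

```text
[0.52318645 0.33325364 0.068     ]
[-0.004   0.0696 -0.0003 -0.001  -0.0013 -0.0027]
```

Call:
play_rows --pt "-0.003 0.02 -0.001 -0.001 -0.001 -0.002" --pt "-0.003 0.05 -0.001 -0.001 -0.001 -0.002" --pt "-0.003 0.066 -0.001 -0.001 -0.001 -0.002" --pt "-0.003 0.0695 -0.001 -0.001 -0.001 -0.002" --pt "-0.003 0.0695 -0.001 -0.001 -0.001 -0.002" --pt "-0.003 0.0695 -0.001 -0.001 -0.001 -0.002"

```text
t: 31.2
tcp_pos: [0.5233, 0.3343, 0.0533]
tool_rot: [-0.24, 0.665, -0.664, 0.243]
force: [-1.1, -0.4, -0.2]
finger_gap: 0.999
```

Call:
play_rows --pt "0 0 0 0 0 0" --pt "0 0 0 0 0 0" --pt "0 0 0 0 0 0" --pt "0 0 0 0 0 0" --pt "0 0 0 0 0 0" --pt "0 0 0 0 0 0" --gripper 0.045 --force 50

```text
t: 31.8
tcp_pos: [0.5225, 0.3349, 0.053]
tool_rot: [-0.241, 0.664, -0.664, 0.243]
force: [-0.8, -0.3, 6.2]
finger_gap: 0.61
```

```bash
python3 - <<'E'
from h import *
s=sense();print(s['tcp_pos'],s['finger_gap']*85.4,s['force']);save('wrist','w21.png')
E
```

```text
[0.52252664 0.33490549 0.053016  ] 52.124507065269306 [-0.78397169 -0.26956308  6.21295306]
```

View pics/w21.png

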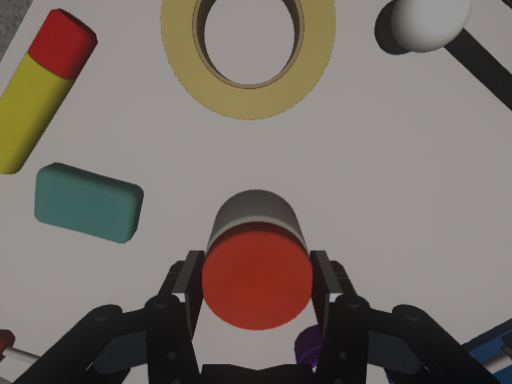

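Call:
play_rows --pt "0 -0.01 0 0 0 0" --pt "0 -0.04 0 0 0 0" --pt "0 -0.08 0 0 0 0" --pt "0 -0.12 0 0 0 0" --pt "0 -0.16 0 0 0 0" --pt "0 -0.17 0 0 0 0" --pt "0 -0.17 0 0 0 0"

```text
t: 32.55
tcp_pos: [0.5226, 0.3347, 0.2238]
tool_rot: [-0.24, 0.665, -0.664, 0.244]
force: [-0.4, 0.6, -2.2]
finger_gap: 0.61
```

```bash
python3 - <<'E'
from h import *
ct=np.load('ct.npy');m=dict(camera_model('wrist'));m['camera_from_world']=ct
print(onplane([(257,277),(203,275),(312,275)],m,np.array([0,-.015,0]),np.array([0,1.,0])).round(4))
s=sense();print(s['tcp_pos'],s['finger_gap']*85.4,s['q'].round(2))
# intermediate: over crate left front, high
print(delta(cp(.021,-.066,.125),RL2))
print(cp(.021,-.066,.125))
E
```

```text
[[-0.0012 -0.015  -0.001 ]
 [-0.0022 -0.015  -0.0261]
 [-0.0023 -0.015   0.0246]]
[0.52264645 0.33472309 0.22381191] 52.08082694920017 [0.39 0.53 1.46 0.   1.15 1.26]
[0.4383 0.053  0.4564 0.1765 0.7919 0.4066]
[ 0.48134328 -0.29651084  0.1689733 ]
```

Call:
play_rows --pt "0.015 -0.01 0.015 0 0.02 0" --pt "0.04 -0.02 0.042 0.015 0.07 0.02" --pt "0.068 -0.025 0.07 0.026 0.12 0.045" --pt "0.096 -0.025 0.1 0.037 0.17 0.07" --pt "0.123 -0.025 0.128 0.048 0.22 0.095" --pt "0.15 -0.025 0.157 0.059 0.27 0.12" --pt "0.178 -0.025 0.185 0.07 0.32 0.145" --pt "0.205 -0.02 0.214 0.081 0.37 0.17" --pt "0.232 -0.02 0.242 0.092 0.42 0.2" --pt "0.26 -0.015 0.271 0.103 0.47 0.23" --pt "0.287 -0.015 0.299 0.115 0.52 0.26" --pt "0.315 -0.01 0.328 0.127 0.57 0.29"

```text
t: 33.75
tcp_pos: [0.4901, -0.1202, 0.2292]
tool_rot: [-0.067, -0.691, 0.703, -0.152]
force: [-0.2, 0.4, -1.2]
finger_gap: 0.61
```

```bash
python3 - <<'E'
from h import *
st();print(delta(cp(.021,-.066,.135),RL2),sense()['tcp_pos'],sense()['q'].round(2))
E
```

```text
t 33.75 crate [0.0374 0.1102 0.1838] gap 52.1 F [-0.7  0.3 -1. ] qd 0.97
[0.0491 0.0444 0.1712 0.0483 0.22   0.1232] [ 0.49010627 -0.12023558  0.22917927] [-0.56  0.28  1.95  0.27  0.67  0.7 ]
```

Call:
play_rows --pt "0.012 0.005 0.035 0.01 0.05 0.03" --pt "0.024 0.01 0.075 0.02 0.1 0.06" --pt "0.036 0.02 0.115 0.03 0.15 0.09" --pt "0.045 0.03 0.145 0.04 0.2 0.11" --pt "0.048 0.04 0.163 0.047 0.215 0.12" --pt "0.048 0.042 0.163 0.047 0.215 0.12" --pt "0.048 0.042 0.163 0.047 0.215 0.12" --pt "0.048 0.042 0.163 0.047 0.215 0.12"

```text
t: 34.55
tcp_pos: [0.4781, -0.2852, 0.1819]
tool_rot: [-0.185, -0.682, 0.697, -0.118]
force: [0.1, 0.4, -1.3]
finger_gap: 0.61
```

```bash
python3 - <<'E'
from h import *
st();print(delta(cp(.0205,-.0663,.110),RL2),sense()['q'].round(2))
m=camera_model('wrist');np.save('m22.npy',m['camera_from_world']);save('wrist','w22.png')
E
```

```text
t 34.55 crate [ 0.0225 -0.0551  0.1386] gap 52.1 F [-0.5  0.4 -1.3] qd 0.019
[0.002  0.0285 0.0113 0.003  0.0083 0.0027] [-0.91  0.42  1.95  0.62  0.55  0.26]
```

View pics/w22.png

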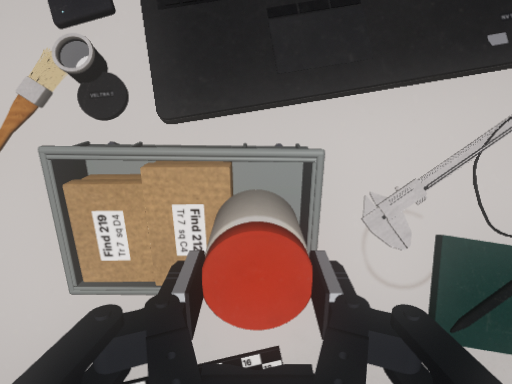

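Call:
play_rows --pt "0.002 0.005 0.006 0.003 0.008 0.0027" --pt "0.002 0.015 0.011 0.003 0.008 0.0027" --pt "0.002 0.0285 0.011 0.003 0.008 0.0027" --pt "0.002 0.0285 0.011 0.003 0.008 0.0027" --pt "0.002 0.0285 0.011 0.003 0.008 0.0027" --pt "0.002 0.0285 0.011 0.003 0.008 0.0027"

```text
t: 35.2
tcp_pos: [0.4877, -0.299, 0.1559]
tool_rot: [-0.19, -0.68, 0.698, -0.117]
force: [0.1, -0.1, -1.5]
finger_gap: 0.604
```

```bash
python3 - <<'E'
from h import *
st();print(delta(cp(.0205,-.066,.080),RL2),sense()['q'].round(2))
m=camera_model('wrist');np.save('m23.npy',m['camera_from_world']);im=save('wrist','w23.png')
f=lambda P,z:((onplane(P,m,CO+z*CR[:,2],CR[:,2])-CO)@CR).round(4).tolist()
E
```

```text
t 35.2 crate [ 0.0215 -0.0678  0.1103] gap 51.6 F [-0.6 -0.1 -1.4] qd 0.01
[ 0.001   0.0303 -0.0019 -0.0023 -0.0001 -0.0018] [-0.91  0.49  1.93  0.68  0.5   0.2 ]
```

View pics/w23.png

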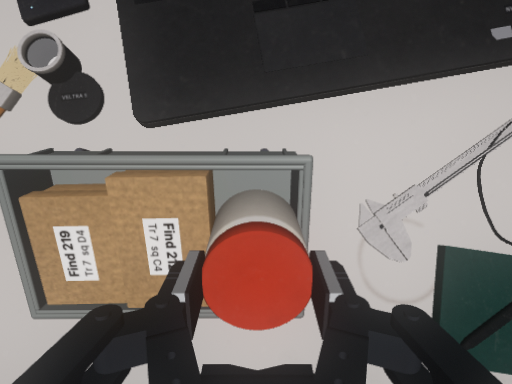

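Call:
play_rows --pt "0.001 0.004 -0.0018 -0.002 0 -0.0015" --pt "0.001 0.008 -0.0018 -0.002 0 -0.0015" --pt "0.001 0.012 -0.0018 -0.002 0 -0.0015" --pt "0.001 0.016 -0.0018 -0.002 0 -0.0015" --pt "0.001 0.02 -0.0018 -0.002 0 -0.0015" --pt "0.001 0.02 -0.0018 -0.002 0 -0.0015"

```text
t: 35.85
tcp_pos: [0.4955, -0.2981, 0.1368]
tool_rot: [-0.19, -0.681, 0.697, -0.116]
force: [-0.1, -0.1, -1.8]
finger_gap: 0.611
```

```bash
python3 - <<'E'
from h import *
st();print(delta(cp(.0205,-.066,.080),RL2))
save('wrist','w24.png')
a=save('scene','s24.png')
cv2.imwrite('pics/s24c.png',cv2.cvtColor(cv2.resize(a[160:300,300:460],None,fx=4,fy=4,interpolation=cv2.INTER_CUBIC),cv2.COLOR_RGB2BGR))
E
```

```text
t 35.85 crate [ 0.0203 -0.0661  0.0898] gap 52.2 F [-0.8 -0.1 -1.6] qd 0.009
[-0.0002  0.0098 -0.0001 -0.0001 -0.0005  0.    ]
```

View pics/w24.png

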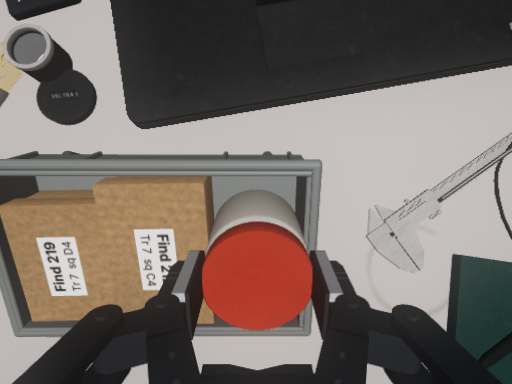

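View pics/s24c.png

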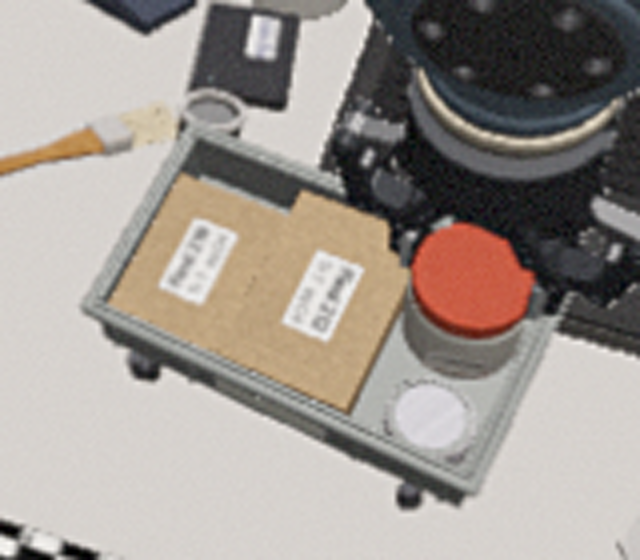

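Call:
play_rows --pt "0 0.004 0 0 0 0" --pt "0 0.009 0 0 0 0" --pt "0 0.014 0 0 0 0" --pt "0 0.019 0 0 0 0" --pt "0 0.024 0 0 0 0" --pt "0 0.024 0 0 0 0"

```text
t: 36.55
tcp_pos: [0.5056, -0.2991, 0.1149]
tool_rot: [-0.189, -0.681, 0.697, -0.116]
force: [-0.4, 0.5, -1.3]
finger_gap: 0.612
```

```bash
python3 - <<'E'
from h import *
st();print(delta(cp(.0205,-.066,.058),RL2))
E
```

```text
t 36.55 crate [ 0.0203 -0.066   0.0657] gap 52.3 F [-0.9  0.4 -1. ] qd 0.015
[-0.0002  0.0077 -0.      0.0002 -0.0005  0.0002]
```

Call:
play_rows --pt "0 0.0025 0 0 0 0" --pt "0 0.005 0 0 0 0" --pt "0 0.0075 0 0 0 0" --pt "0 0.0085 0 0 0 0" --pt "0 0.0085 0 0 0 0"

```text
t: 37.05
tcp_pos: [0.509, -0.2997, 0.1086]
tool_rot: [-0.19, -0.681, 0.698, -0.117]
force: [-3.7, 1.5, 2.8]
finger_gap: 0.614
```

```bash
python3 - <<'E'
from h import *
st()
E
```

```text
t 37.05 crate [ 0.0207 -0.0663  0.0585] gap 52.4 F [-2.3  1.1  4.2] qd 0.002
```

Call:
play_rows --pt "0 0.0015 0 0 0 0" --pt "0 0.0015 0 0 0 0" --pt "0 0.0015 0 0 0 0"

```text
t: 37.35
tcp_pos: [0.5091, -0.2996, 0.1084]
tool_rot: [-0.19, -0.681, 0.698, -0.117]
force: [-8.6, 2.1, 15.6]
finger_gap: 0.61
```

```bash
python3 - <<'E'
from h import *
st()
save('wrist','w25.png')
a=save('scene','s25.png')
cv2.imwrite('pics/s25c.png',cv2.cvtColor(cv2.resize(a[160:300,300:460],None,fx=4,fy=4,interpolation=cv2.INTER_CUBIC),cv2.COLOR_RGB2BGR))
E
```

```text
t 37.35 crate [ 0.0207 -0.0661  0.0583] gap 52.1 F [-1.4  1.2 17.8] qd 0.002
```

View pics/s25c.png

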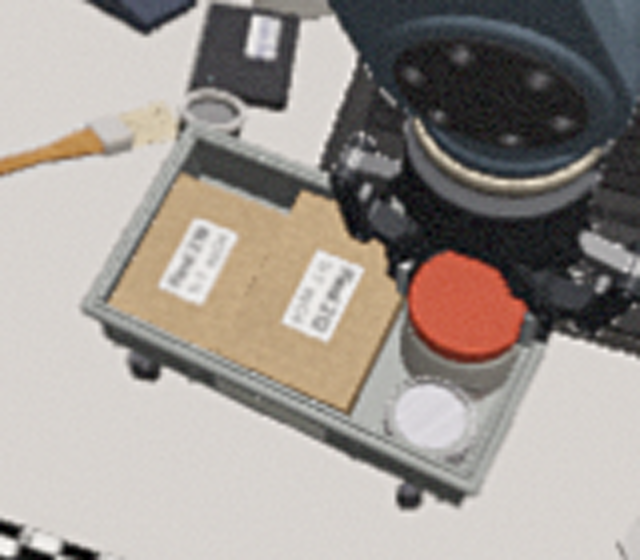

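Call:
play_rows --pt "0 -0.0015 0 0 0 0" --pt "0 -0.0015 0 0 0 0"

```text
t: 37.65
tcp_pos: [0.5091, -0.2999, 0.1086]
tool_rot: [-0.19, -0.681, 0.698, -0.117]
force: [-4.4, 1.4, 6.8]
finger_gap: 0.609
```

Call:
play_rows --pt "0 0 0 0 0 0" --pt "0 0 0 0 0 0" --pt "0 0 0 0 0 0" --pt "0 0 0 0 0 0" --pt "0 -0.01 0 0 0 0" --pt "0 -0.03 0 0 0 0" --pt "0 -0.07 0 0 0 0" --pt "0 -0.11 0 0 0 0" --pt "0 -0.12 0 0 0 0" --pt "0 -0.12 0 0 0 0" --gripper 0.075

```text
t: 38.65
tcp_pos: [0.4586, -0.295, 0.2188]
tool_rot: [-0.191, -0.68, 0.699, -0.117]
force: [1.3, 0.0, 0.3]
finger_gap: 0.877
```

```bash
python3 - <<'E'
from h import *
st()
m=camera_model('wrist');np.save('m26.npy',m['camera_from_world']);save('wrist','w26.png')
save('top','t26.png')
a=save('scene','s26.png')
cv2.imwrite('pics/s26c.png',cv2.cvtColor(cv2.resize(a[160:300,300:460],None,fx=4,fy=4,interpolation=cv2.INTER_CUBIC),cv2.COLOR_RGB2BGR))
E
```

```text
t 38.65 crate [ 0.0214 -0.0669  0.1798] gap 74.9 F [ 1.3  0.2 -0.2] qd 0.06
```

View pics/w26.png

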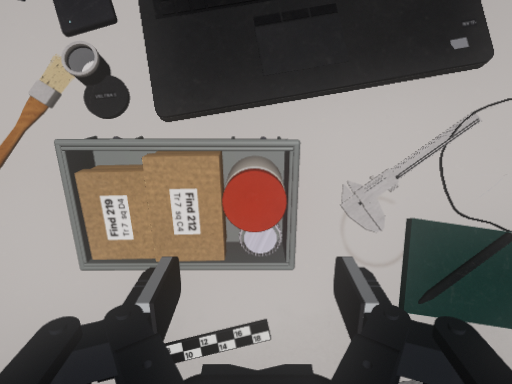

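View pics/s26c.png

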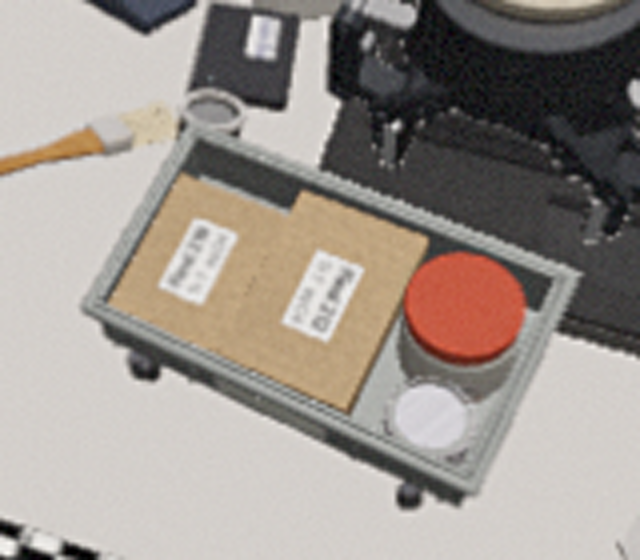

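```bash
python3 - <<'E'
from h import *
m=camera_model('wrist');m['camera_from_world']=np.load('m26.npy');ms=camera_model('scene')
c=lambda u,v:(300+u/4-.4,160+v/4-.4)
im=cv2.imread('pics/w26.png')
cv2.imwrite('pics/w26c.png',cv2.resize(im[125:285,45:310],None,fx=3,fy=3,interpolation=cv2.INTER_CUBIC))
for n,s,w in (('L rr',c(428,238),(221,151)),('L fr',c(350,412),(225,262)),('L rl',c(303,191),(144,152)),('S rl',c(183,176),(79,166)),('S fl',c(108,303),(90,263)),('jar',c(465,306),(254.5,200)),('tin',c(430,418),(261,238)),('rim rr',c(580,272),(299,138)),('rim fr',c(472,495),(295,270)),('rim fl',c(83,308),(82,272)),('rim rl',c(195,128),(56,138))):
    P,e=tri(s,ms,w,m);print(n,incrate(P).round(4),round(e,4))
E
```

```text
L rr [ 0.0539 -0.0348  0.0428] 0.0038
L fr [-0.0529 -0.0381  0.0516] 0.0006
L rl [0.0528 0.0336 0.0409] 0.0026
S rl [0.0379 0.0979 0.0323] 0.0019
S fl [-0.0544  0.0938  0.0503] 0.0008
jar [ 0.0162 -0.066   0.0668] 0.0011
tin [-0.0338 -0.072   0.0384] 0.0019
rim rr [ 0.0659 -0.1047  0.0465] 0.001
rim fr [-0.0637 -0.1048  0.0493] 0.0037
rim fl [-0.0635  0.1031  0.0516] 0.0021
rim rl [0.0645 0.1047 0.0428] 0.0027
```

View pics/w26c.png

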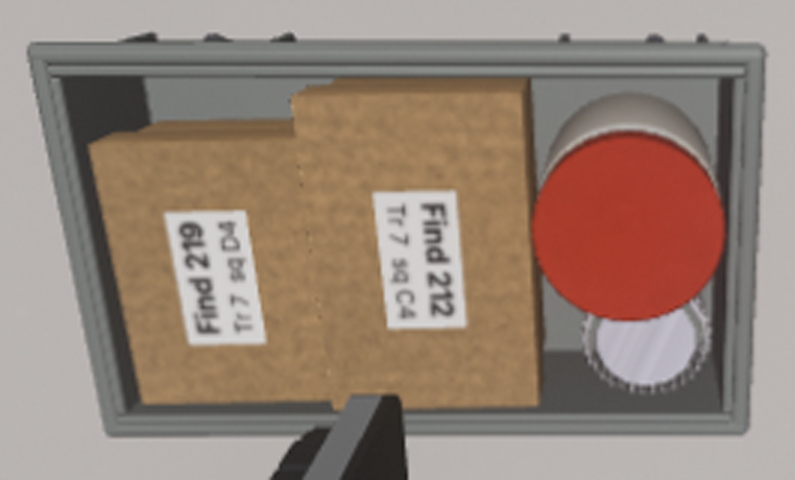

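```bash
python3 - <<'E'
from h import *
m=camera_model('wrist');m['camera_from_world']=np.load('m26.npy')
f=lambda P,z:((onplane(P,m,CO+z*CR[:,2],CR[:,2])-CO)@CR).round(4).tolist()
c=lambda u,v:(45+u/3-.33,125+v/3-.33)
print('jar bottom back z0/.0045',f([c(628,94)],0),f([c(628,94)],.0045))
print('lid back/front/left/right',f([c(628,132),c(628,320),c(533,227),c(725,227)],.0705))
print('jar neck back edge z.056',f([c(628,124)],.058))
print('tin top l r f', f([c(582,345),c(712,345),c(648,391)],.037))
print('large lid',f([c(530,93),c(540,405),c(292,93),c(333,408)],.047))
E
```

```text
jar bottom back z0/.0045 [[0.0409, -0.0659, 0.0]] [[0.0418, -0.0659, 0.0045]]
lid back/front/left/right [[0.0446, -0.0662, 0.0705], [-0.0115, -0.0661, 0.0705], [0.0172, -0.0394, 0.0705], [0.0172, -0.0935, 0.0705]]
jar neck back edge z.056 [[0.0439, -0.0662, 0.058]]
tin top l r f [[-0.0362, -0.0506, 0.037], [-0.0362, -0.094, 0.037], [-0.0535, -0.0727, 0.037]]
large lid [[0.0506, -0.0374, 0.047], [-0.053, -0.0371, 0.047], [0.0505, 0.0322, 0.047], [-0.054, 0.0308, 0.047]]
```

Call:
play_rows --pt "0 -0.02 0 0 0 0" --pt "0 -0.03 0 0 0 0" --pt "0 -0.03 0 0 0 0" --pt "0 -0.03 0 0 0 0" --pt "0 -0.03 0 0 0 0"

```text
t: 39.3
tcp_pos: [0.446, -0.2926, 0.2431]
tool_rot: [-0.189, -0.681, 0.697, -0.116]
force: [0.4, -0.3, -0.0]
finger_gap: 0.88
```

```bash
python3 - <<'E'
from h import *
st();a=save('scene','s27.png');b=cv2.cvtColor(cv2.imread('pics/s26.png'),cv2.COLOR_BGR2RGB)
d=cv2.absdiff(a,b).max(2)[225:290,320:432];print(d.mean(),(d>50).sum())
a0=cv2.cvtColor(cv2.imread('pics/top0.png'),cv2.COLOR_BGR2RGB);t=save('top','t27.png');save('wrist','w27.png')
E
```

```text
t 39.3 crate [ 0.0201 -0.0659  0.2072] gap 75.1 F [ 0.4 -0.2 -0.2] qd 0.001
2.8777472527472527 0
```

View pics/t27.png

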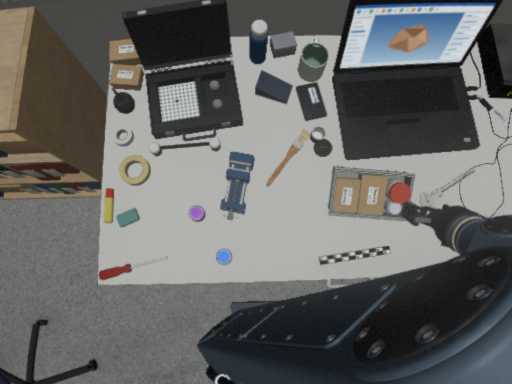

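View pics/w27.png

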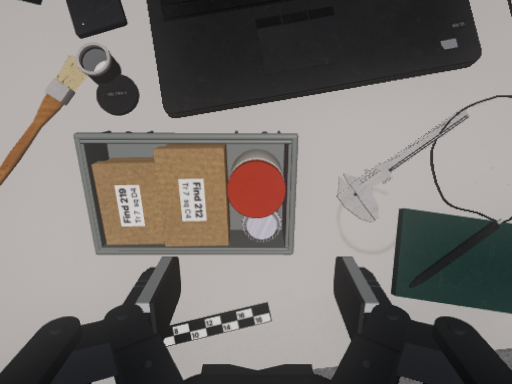

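All four things sit in the crate, nothing is moving between the two pictures, and the bystanders are where they were.

```bash
python3 -c "
from station import sign_off
print(sign_off())"
```

```text
the job is handed in; nothing more can be done
None
```

The kit is packed and handed in at about 39 s of the 72 s allowed; sign-off gave no verdict.

**What I did:** I put the large box in first and shoved both boxes tight to the left end. I then stood the tin against the lower wall and lowered the jar in above it. The first flip of the wrist ran into the last joint's limit over the crate, so I turned the gripper half round before placing the large box.

**What the last checks showed:**
- **Seating:** the large box, tin and jar each met the floor at the same height, about 5 mm above my fitted crate model. The agreement suggests a small model offset, with all three down on the floor. I did not lift the small box, only shoved it.
- **At rest:** two scene pictures about 0.6 s apart show no movement, and the gripper was clear of everything.
- **Bystanders:** the scale bar, ball bar and putty look unmoved in the top view, compared with the first picture by eye.

**What was uncertain or disagreed:**
- **Contact force:** the first press of the large box reached 55 N at the wrist before I backed off. That is under the 120 N wrist limit.
- **Camera:** the scene camera's crate fit was about 13 mm away from the other two views, so I relied on the wrist and top views.
- **Jar lean:** the jar's lid and base centres measured about 3 mm apart, which could be up to 0.045 rad of lean or just the rounded base. Either way it is under the 0.08 rad limit.

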